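Open the drying tray and shingle the slips

ROBOT

A 6-joint arm with a two-finger parallel gripper is mounted at the origin on the work surface; the furniture and walls round the work are solid. World frame = base frame: x ahead of the robot, y to its left, z up, the work surface at z = 0. Lengths are in m, angles in rad, forces in N, time in s.
With the tool pointing down it reaches from about 0.35 to 0.975 m from the base axis. Payload 4.9 kg.
Tool frame: the origin (TCP) lies midway between the tips of the shut fingers; the grasp point (between the pads) lies 19 mm behind it; z points along the fingers, y is the line along which they close (so a half turn about z gives the same grasp; the last joint's range is limited). The gripper opens to 85 mm and grips with 20 to 120 N. Pads are 22 mm wide; open, the fingers measure 114 mm over their backs; the gripper's body (76 mm by 85 mm) begins 54 mm behind the grasp point. The pads swing forward as they close: fully open they stand 13 mm farther back than shut.
Start: joints at [1.088, 0.053, 1.613, -0, 1.476, -0.119], TCP at [0.222, 0.584, 0.231] pointing down, gripper open.
Joint ranges: [-3.01, 3.01], [-1.01, 2.22], [0.06, 2.58], [-1.02, 4.17], [0.09, 2.62], [-3.14, 3.14]. Speed limits (rad/s): [2.57, 2.57, 3.14, 3.14, 3.14, 3.14].

INTERFACE

Orientations are given as a rotation vector (axis times angle).
In Python, from station import ctrl, optics, job gives the robot as it stands.
- The arm moves only by the shell command python3 -m jog 'ROWS' [OPENING] [FORCE]. ROWS is JSON, a list of rows, each a list of 2 entries, a list of its own where there are three numbers: the shift along the tool's x, y, z in m, then the turn, a rotation vector about the tool's x, y, z in rad. A call has 1 to 5 rows; each row is the pose to reach, as a shift and turn from the pose commanded when the call began, along the tool's axes at that moment; what a row does not reach only later rows make up. A row lasts 1/10 s, in which the tool goes at most 50 mm and 8.59 degrees, less where a joint would pass 70% of its speed; a pose out of reach is approached as far as the arm can. A call with a gripper value outside its range is refused whole. OPENING is the opening, from 0 (shut) to 1 (fully open), set as the call begins (- or left out, the last holds). The fingers move at their own pace and stop on an object; FORCE is the grip in N (left out, the last holds). Time passes only in rows, so rows that repeat a pose let the fingers close. It gives the time, the measured TCP pose, the force, the opening and the grip force at its end, in the units of the state.
- ctrl.get_obs(): the state, without advancing time (a new reading comes with each control period).
- optics.get_image(name): name is "scene" or "top" or "wrist"; returns a dict with "image" (384x512x3 uint8, blue, green, red), "fx", "fy", "cx", "cy" (pixels), "rvec" (rotation vector, rad) and "tvec" (3), from world to camera coordinates, as OpenCV has them; the wrist camera has in their place "mount" (4x4, takes a point from camera to tool coordinates, whose origin is the TCP and whose axes are the flange's). Camera axes: x right, y down, z forward; pixel columns grow to the right and rows downward; lengths in m; the calibration is good to about 2 mm. A picture is of the moment at which its call begins: read the wrist's pose just before it. There is no depth.
- job.finish_job(): hands the job in; it is judged then, once.
The state is a dict: "t": time; "q": joint angles; "dq": joint speeds; "effort": joint torques, N m; "tool_pos": TCP position; "tool_rot": TCP orientation; "contact_force": force on the tool from outside, world axes, zero at the start; "wrist_torque": the same for the moment, N m; "opening": finger opening in m; "grip_force": force on a finger pad.
Only numpy, scipy, OpenCV 4.12 (cv2) and the standard library are available. Lean on these libraries where they do the work, as an engineer would, in place of code of your own. Each camera call takes 0.05 s, during which the arm holds its last target. There are 200 camera calls.

TASK

Open the drying tray: press its sprung black cap down and twist it counter-clockwise out of its catch, stand it upright on the bench, then lift out the steel hold-down bar and lay it flat on the bench. Then shingle all the wood slips that are there in one row along the middle of the tray, long sides square with it: the first flat on the floor with its end up against the end stop opposite the socket, each next one lying with about a third of its length over the one before, like roof slates, its front edge on the floor. Leave the jar and the tin at the right where they are.

Things in the scene. Friction and masses are not known exactly. Their poses are not given: they have to be found in the camera images.
- drying_tray: Fixed plywood tray on the bench. Origin on the bench under the middle of its floor, z up, y along it. Floor top z = 8 mm, clear 120 (x) by 210 mm (y -105..105); side rims to z = 14 mm. At each end an aluminium saddle, 48 mm wide, top z = 36 mm with cheeks to 46 mm, carries the bar; the +y one is the end stop. A steel bayonet socket 68 mm across stands past the -y end.
- socket (a point): Centre of the socket's rim (tray x 0, y -152, z 36 mm), axes as the tray. Its two entry gaps lie at tray +x and -x. A sprung plunger inside pushes the cap up: about 7 N at rest, 11 N with the cap pressed 7 mm; it bottoms at 9 mm. When free the cap rises 4 mm above its locked height.
- stop (a point): Middle of the end stop's inner face (tray y = +105 mm) at the tray floor, 8 mm above the bench; axes as the tray. Beyond it the post of a tall steel rack stands at world x 0.55, y 0.12 to 0.15 m (its front plane is x 0.545 for all y above that): keep the gripper and wrist clear.
- cap: Loose cap, 120 g. Origin: centre of its foot, z up. Stem 26 mm across; two lugs at the foot along x, 48 mm tip to tip, 12 wide, 6 high; black brim 60 mm across, z 22.5-27.5 mm; grip bar on it 44 (x) by 16 mm (y), z 27.5-53.5. Starts locked, yaw about -70 degrees from the tray's. Press 6-7 mm, turn 70 degrees counter-clockwise until x lies along tray x, lift. Stands on its foot.
- hold_down_bar: Loose flat steel bar, 24 mm wide (x), 248 mm long (y), 5 mm thick, 120 g; origin: centre of its underside. It starts lying along the tray in the saddles, underside 36 mm above the bench, its -y end trapped under the cap's brim (10 mm overlap, 8 mm play). Once the cap is off it lifts straight up. Free bench for bar and cap: right of the tray, world x 0.28-0.5, y -0.25 to -0.37 m.
- slip1: Plain pale wood slip, 36 mm wide (x), 50 mm long (y), 8 mm thick, 25 g; origin: centre of its underside. Starts flat on the bench to the left of the tray. All slips are alike; 3 to 5 of the five are present (absent: None).
- slip2: Plain pale wood slip, 36 mm wide (x), 50 mm long (y), 8 mm thick, 25 g; origin: centre of its underside. Starts flat on the bench to the left of the tray. All slips are alike; 3 to 5 of the five are present (absent: None).
- slip3: Plain pale wood slip, 36 mm wide (x), 50 mm long (y), 8 mm thick, 25 g; origin: centre of its underside. Starts flat on the bench to the left of the tray. All slips are alike; 3 to 5 of the five are present (absent: None).
- slip4: Plain pale wood slip, 36 mm wide (x), 50 mm long (y), 8 mm thick, 25 g; origin: centre of its underside. Starts flat on the bench to the left of the tray. All slips are alike; 3 to 5 of the five are present (absent: None).
- slip5: Plain pale wood slip, 36 mm wide (x), 50 mm long (y), 8 mm thick, 25 g; origin: centre of its underside. Starts flat on the bench to the left of the tray. All slips are alike; 3 to 5 of the five are present (absent: None).
- cream_jar: Cream-coloured jar, 56 mm across, 47 mm high, loose bystander to be left alone; origin: centre of its underside.
- tin: Round flat grey tin, 63 mm across, 27 mm high, loose bystander to be left alone; origin: centre of its underside.
Mind the look-alikes: they are no part of the job. What is shaped like the slip3 but purple is not meant.

How it is judged:
By the outcome, as a careful person would: the job done as asked, in the order asked, and still so for the second after the job is handed in, with the robot touching nothing.
Of slip1, slip2, slip3, slip4, slip5 only 3 to 5 are there at a start; the rules pass over those that are not, and their reading is None.
At some moment in a run one of slip1, slip2, slip3, slip4, slip5 may be knocked a few centimetres aside while the robot is not near it.
Once in a run the grip may slacken for a moment while it holds something.
It also fails if it takes over 210 s, if anything falls off the work surface, if the arm or the gripper's body presses on something with over 40 N, if the wrist force passes 120 N, or if a joint passes its speed limit or range.

## Working session

There is one attempt and no reset: what is moved stays moved. The work goes in short steps, Python scripts to look and compute and a shell command to move; the robot and the scene stay as the last step left them, time stands still between calls to the robot, and variables do not carry over. Pictures are saved under pics/ and viewed, at most 14 in all, crops included, and the job is handed in when it is done.

```bash
ls; mkdir -p pics
python3 - <<'E'
from station import ctrl, optics, job
import cv2,numpy as np
o=ctrl.get_obs();print(o)
for n in("scene","top"):
    d=optics.get_image(n);cv2.imwrite(f"pics/{n}0.png",d["image"]);R=cv2.Rodrigues(np.array(d["rvec"]))[0]
    print(n,d["fx"],d["fy"],d["cx"],d["cy"],R.round(3).tolist(),(-R.T@np.array(d["tvec"]).ravel()).round(3))
E
```

```text
pics
{'t': 0.0, 'q': array([ 1.08798845e+00,  5.33289570e-02,  1.61427696e+00, -8.57698929e-06,
        1.47602181e+00, -1.19012269e-01]), 'dq': array([-7.96503707e-05,  7.05561093e-04,  2.08226894e-04,  1.34041765e-04,
       -1.69353119e-03, -5.95666700e-04]), 'effort': array([ 4.52939057e-04, -3.93703830e+01, -3.70167160e+01, -7.23154767e-05,
        7.23327161e-03,  5.11179792e-06]), 'tool_pos': array([0.22210826, 0.58353751, 0.23009051]), 'tool_rot': array([-5.68193609e-01, -3.08917672e+00,  3.05644362e-03]), 'contact_force': array([ 0.1872829 , -0.95150574, -0.03748818]), 'wrist_torque': array([ 0.02773837,  0.05250749, -0.02203863]), 'grip_force': 0.0, 'opening': 0.08542858039469245}
scene 441.58604584158945 441.58604584158945 259.35429949047744 190.31563901710587 [[0.847, -0.531, -0.013], [-0.266, -0.403, -0.876], [0.46, 0.745, -0.482]] [-0.209 -1.011  0.691]
top 478.33187762428537 478.33187762428537 250.2388491394815 184.87913988921434 [[-0.012, -1.0, 0.002], [-0.996, 0.012, -0.09], [0.09, -0.003, -0.996]] [ 0.265 -0.018  1.417]
```

Run:
```python
import cv2
a=cv2.imread("pics/top0.png");cv2.imwrite("pics/top0b.png",cv2.resize(a,(768,576),interpolation=cv2.INTER_CUBIC))
```

```text
(no output)
```

View pics/top0b.png

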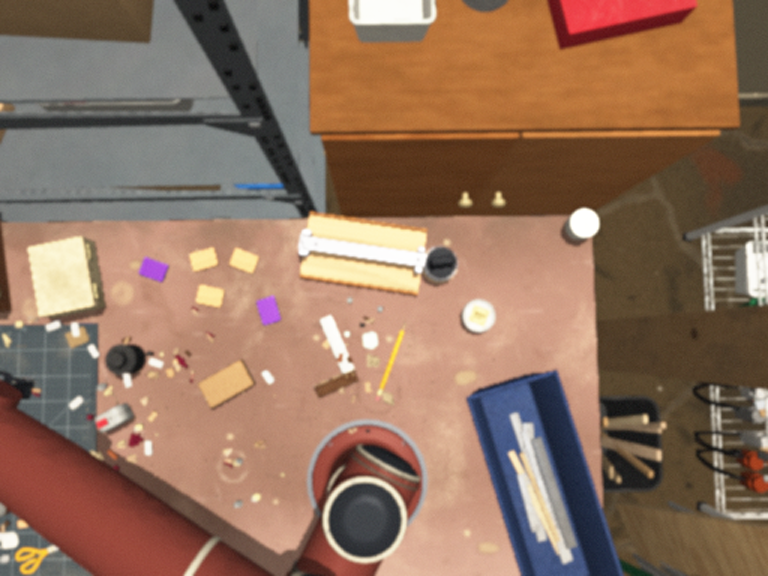

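View pics/scene0.png

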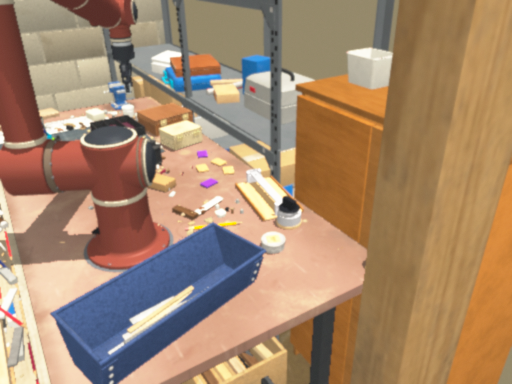

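The top view shows three pale slips at 768-scale pixels (203,259), (243,260) and (209,296), with purple look-alikes at (153,269) and (268,310). The tray is around (363,254), with the cap and socket at (440,264), the jar at (480,317) and the tin at (583,225). The scene view agrees, but the post hides the tin there.

```bash
cat > h.py <<'E'
import cv2,numpy as np
from scipy.spatial.transform import Rotation as Ro
from station import ctrl,optics,job
def view(n,save=None,up=1):
    o=ctrl.get_obs();d=optics.get_image(n);K=np.array([[d["fx"],0,d["cx"]],[0,d["fy"],d["cy"]],[0,0,1.]])
    if n=="wrist":
        T=np.eye(4);T[:3,:3]=Ro.from_rotvec(o["tool_rot"]).as_matrix();T[:3,3]=o["tool_pos"];M=T@np.array(d["mount"])
        R,c=M[:3,:3],M[:3,3]            # cam->world
    else:
        R=cv2.Rodrigues(np.array(d["rvec"]))[0].T;c=-R@np.array(d["tvec"]).ravel()
    im=d["image"]
    if save: cv2.imwrite(f"pics/{save}.png",cv2.resize(im,None,fx=up,fy=up,interpolation=cv2.INTER_CUBIC))
    def ray(px,z):
        px=np.atleast_2d(np.array(px,float));r=(R@np.linalg.inv(K)@np.c_[px,np.ones(len(px))].T).T
        return c+r*((z-c[2])/r[:,2])[:,None]
    def proj(P):
        q=(np.atleast_2d(P)-c)@R;q=q@K.T;return q[:,:2]/q[:,2:]
    return im,ray,proj
def blobs(im,ray,lo,hi,z,amin=60,k=0,amax=1e9):
    m=cv2.inRange(cv2.cvtColor(im,cv2.COLOR_BGR2HSV),lo,hi)
    if k:m=cv2.morphologyEx(m,cv2.MORPH_OPEN,np.ones((k,k),np.uint8))
    out=[]
    for c in cv2.findContours(m,cv2.RETR_EXTERNAL,cv2.CHAIN_APPROX_NONE)[0]:
        if not amin<cv2.contourArea(c)<amax: continue
        w=(ray(c[:,0],z)[:,:2]*1000).astype(np.float32);(cx,cy),(a,b),t=cv2.minAreaRect(w)
        if a>b:a,b,t=b,a,t+90        # t: direction of short side
        out.append((round(cx,1),round(cy,1),round(a,1),round(b,1),round((t+90)%180-90,1),c.reshape(-1,2).mean(0).round().tolist()))
    return out       # world mm, short, long, angle of the short side (deg), pixel
def go(x,y,z,yaw=None):
    """shift/turn in tool axes from here to TCP (m), tool straight down, closing line (tool y) at yaw deg (mod 180)"""
    o=ctrl.get_obs();R=Ro.from_rotvec(o["tool_rot"]);d=R.inv().apply(np.array([x,y,z])-o["tool_pos"])
    yd=R.as_matrix()[:,1];cur=np.degrees(np.arctan2(yd[1],yd[0]))
    if yaw is None:yaw=cur
    dy=(yaw-cur+90)%180-90;a=np.radians(cur+dy)
    Rt=np.c_[[np.sin(a)*1,-np.cos(a),0],[np.cos(a),np.sin(a),0],[0,0,-1]]; 
    if np.linalg.det(Rt)<0: Rt[:,0]*=-1
    rv=(R.inv()*Ro.from_matrix(Rt)).as_rotvec()
    print("shift",d.round(4).tolist(),"turn",rv.round(4).tolist(),"yaw",cur.round(1),"->",round(cur+dy,1),"q6",o["q"][5].round(2))
E
python3 - <<'E'
from h import *
im,ray,proj=view("top")
h=cv2.cvtColor(im,cv2.COLOR_BGR2HSV)
for p in[(203,259),(243,260),(209,296),(360,230),(350,277),(70,270),(300,350),(440,264),(350,250),(480,317),(583,225),(153,269)]:
    print(p,h[int(p[1]/1.5),int(p[0]/1.5)],ray(np.array(p)/1.5,.008)[0].round(3))
for b in blobs(im,ray,(14,90,170),(28,190,255),.010): print(b)
o=ctrl.get_obs();print(optics.get_image("wrist")["mount"])
E
```

```text
(203, 259) [ 24  88 253] [0.433 0.318 0.008]
(243, 260) [ 24  85 253] [0.43  0.239 0.008]
(209, 296) [ 24  86 253] [0.36  0.305 0.008]
(360, 230) [ 25  59 254] [0.487 0.007 0.008]
(350, 277) [ 25  62 254] [0.394 0.028 0.008]
(70, 270) [ 25  52 248] [0.415 0.58  0.008]
(300, 350) [ 10  96 194] [0.252 0.127 0.008]
(440, 264) [120  12  42] [ 0.418 -0.15   0.008]
(350, 250) [  0   1 253] [0.448 0.027 0.008]
(480, 317) [ 25  90 244] [ 0.312 -0.227  0.008]
(583, 225) [ 30   1 255] [ 0.492 -0.436  0.008]
(153, 269) [141 162 222] [0.415 0.416 0.008]
(-139.0, 638.4, 47.0, 62.6, -0.7, [20.0, 372.0])
(189.5, 273.1, 55.3, 97.4, 28.4, [150.0, 255.0])
(283.4, 563.3, 27.4, 37.1, 23.6, [51.0, 225.0])
(233.2, -51.5, 14.0, 144.8, 68.5, [260.0, 240.0])
(360.7, 304.1, 41.4, 55.2, -13.2, [140.0, 197.0])
(384.3, 10.2, 16.6, 236.3, -7.9, [240.0, 189.0])
(416.5, 6.3, 30.3, 239.1, -7.9, [240.0, 175.0])
(429.3, 237.7, 42.3, 55.0, -22.5, [162.0, 173.0])
(434.4, 317.8, 42.5, 55.0, 14.7, [135.0, 173.0])
(499.0, -8.8, 32.2, 239.6, -13.1, [248.0, 149.0])
(676.9, -518.9, 10.3, 391.8, -0.1, [414.0, 89.0])
(822.6, -325.2, 269.4, 859.0, -0.7, [336.0, 52.0])
[[ 6.28699220e-04 -9.45280571e-01 -3.26257947e-01  8.50217414e-02]
 [ 9.99999758e-01  4.97387075e-04  4.85899980e-04 -1.33084812e-03]
 [-2.97035324e-04 -3.26258173e-01  9.45280655e-01 -1.41789950e-01]
 [ 0.00000000e+00  0.00000000e+00  0.00000000e+00  1.00000000e+00]]
```

Run:
```python
from h import *
go(.42,-.11,.30,10)
```

```text
shift [-0.4317, -0.5781, -0.0688] turn [-0.0012, 0.0005, 1.0325] yaw 69.2 -> 10.0 q6 -0.12
```

```bash
R='[[-0.144,-0.193,-0.023],[0,0,0]]'
python3 -m jog '[[[-0.144,-0.193,-0.023],[0,0,0]],[[-0.144,-0.193,-0.023],[0,0,0]],[[-0.144,-0.193,-0.023],[0,0,0]],[[-0.144,-0.193,-0.023],[0,0,0]],[[-0.144,-0.193,-0.023],[0,0,0]]]'
python3 -m jog '[[[-0.144,-0.193,-0.023],[0,0,0]],[[-0.144,-0.193,-0.023],[0,0,0]],[[-0.144,-0.193,-0.023],[0,0,0]],[[-0.144,-0.193,-0.023],[0,0,0]],[[-0.144,-0.193,-0.023],[0,0,0]]]'
python3 -m jog '[[[-0.144,-0.193,-0.023],[0,0,0]],[[-0.144,-0.193,-0.023],[0,0,0]],[[-0.144,-0.193,-0.023],[0,0,0]],[[-0.144,-0.193,-0.023],[0,0,0]],[[-0.144,-0.193,-0.023],[0,0,0]]]'
python3 -m jog '[[[0,0,0],[0,0,0.516]],[[0,0,0],[0,0,0.516]],[[0,0,0],[0,0,0.516]],[[0,0,0],[0,0,0.516]],[[0,0,0],[0,0,0.516]]]'
python3 -m jog '[[[0,0,0],[0,0,0.516]],[[0,0,0],[0,0,0.516]],[[0,0,0],[0,0,0.516]],[[0,0,0],[0,0,0.516]],[[0,0,0],[0,0,0.516]]]'
python3 - <<'E'
from h import *
go(.42,-.11,.30,10)
im,ray,proj=view("wrist","w1",1.5)
im,ray,proj=view("top","top1",1.5)
for b in blobs(im,ray,(14,75,170),(28,190,255),.010): print(b)
E
```

```text
t: 0.7
tool_pos: [0.2884, 0.3504, 0.2543]
tool_rot: [0.568, 3.089, -0.0]
contact_force: [0.8, 0.7, -0.5]
opening: 0.0853
grip_force: 0.0
t: 1.2
tool_pos: [0.3542, 0.1187, 0.2776]
tool_rot: [0.569, 3.088, 0.0]
contact_force: [1.4, 0.4, 0.3]
opening: 0.0855
grip_force: 0.0
t: 1.7
tool_pos: [0.4201, -0.1134, 0.3005]
tool_rot: [0.571, 3.089, -0.0]
contact_force: [1.1, 0.4, -0.0]
opening: 0.0857
grip_force: 0.0
t: 2.2
tool_pos: [0.4199, -0.1108, 0.3001]
tool_rot: [-1.338, -2.842, 0.0]
contact_force: [-0.3, -0.5, -0.1]
opening: 0.0852
grip_force: 0.0
t: 2.7
tool_pos: [0.42, -0.1106, 0.3002]
tool_rot: [-2.017, -2.409, 0.0]
contact_force: [0.8, -0.1, 0.4]
opening: 0.0856
grip_force: 0.0
shift [0.0006, 0.0001, 0.0002] turn [-0.0001, -0.0001, 0.0022] yaw 10.1 -> 10.0 q6 -0.61
(-139.0, 638.4, 47.0, 62.8, -0.7, [20.0, 372.0])
(-125.4, -230.8, 19.4, 37.2, -0.7, [325.0, 365.0])
(25.7, 674.7, 30.0, 38.7, 64.3, [10.0, 315.0])
(195.3, -194.2, 26.0, 41.0, -0.7, [310.0, 251.0])
(190.1, 272.5, 57.3, 97.1, 27.6, [150.0, 255.0])
(283.2, 563.1, 29.1, 39.2, 21.4, [51.0, 225.0])
(337.2, 647.5, 40.5, 50.9, -57.9, [23.0, 207.0])
(361.0, 303.7, 41.5, 55.5, -12.2, [140.0, 197.0])
(370.0, 476.2, 36.5, 40.3, -27.0, [81.0, 195.0])
(391.8, -78.1, 46.5, 68.9, -16.7, [269.0, 185.0])
(411.7, 56.2, 52.4, 141.7, -9.5, [224.0, 179.0])
(429.3, 237.5, 42.9, 55.2, -21.3, [162.0, 174.0])
(435.1, 318.3, 43.6, 55.7, 17.9, [135.0, 172.0])
(497.7, 33.2, 48.0, 165.0, -15.1, [234.0, 148.0])
(676.9, -517.5, 11.4, 395.0, 0.0, [414.0, 89.0])
(822.6, -326.0, 269.4, 860.9, -0.7, [339.0, 45.0])
```

View pics/w1.png

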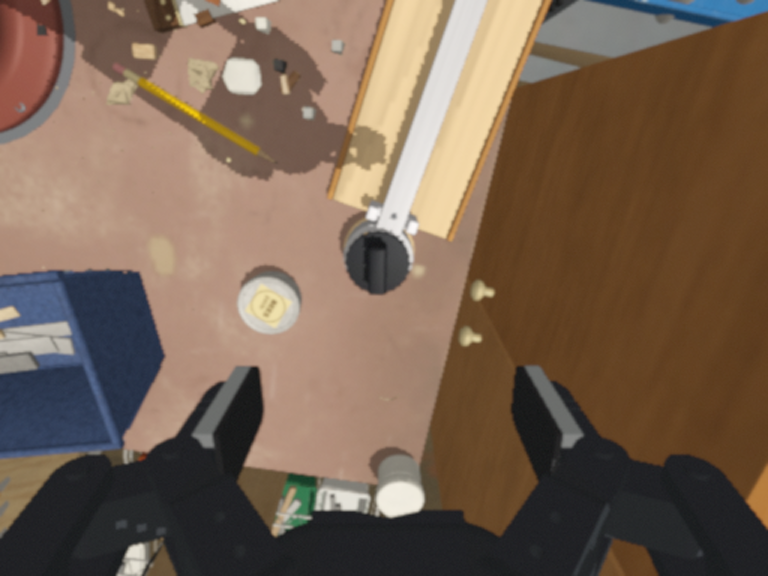

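View pics/top1.png

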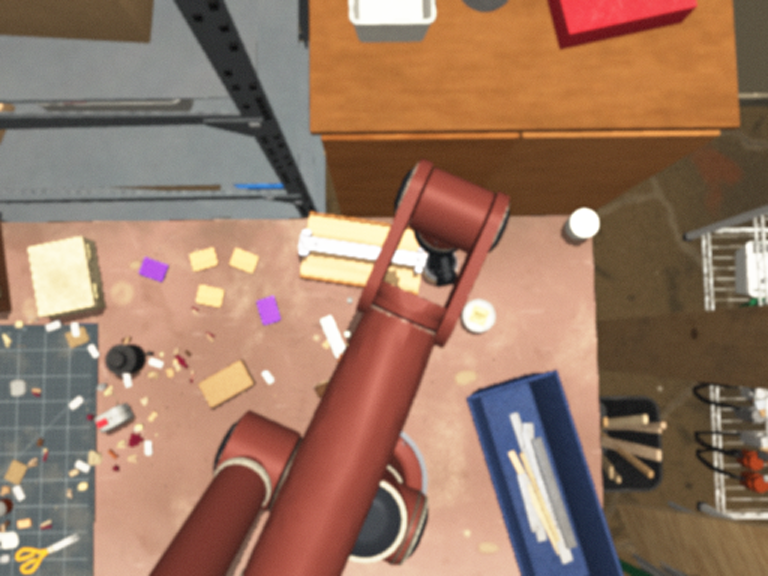

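The wrist view at 1.5x shows the cap at (377,262), with its grip bar running straight up the image. The hold-down bar runs from (395,220) up to (470,0). The tray's near corners are at (330,195) and (452,240), the tin is at (269,305) and the jar at (400,480). The second top view shows no hidden slips, so there are three.

Run:
```python
from h import *
im,ray,proj=view("wrist")
h=cv2.cvtColor(im,cv2.COLOR_BGR2HSV)
# tray corners on rim top
P=ray(np.array([(330,195),(452,240)])/1.5,.014)[:,:2]*1000;print("corners",P.round(1), np.degrees(np.arctan2(*(P[0]-P[1])[::-1])).round(1))
# bar edges: bright, unsaturated columns per row
for v in range(10,135,12):
    r=h[v,200:345];s=np.where((r[:,1]<25)&(r[:,2]>150))[0]+200
    if len(s):
        g=np.split(s,np.where(np.diff(s)>2)[0]+1);g=max(g,key=len)
        w=ray([(g[0],v),(g[-1]+1,v)],.041)[:,:2]*1000;print(v,g[0],g[-1],w.round(1).tolist(),w.mean(0).round(1))
m=cv2.inRange(h[140:200,215:290],(0,0,0),(179,255,75));c=max(cv2.findContours(m,0,1)[0],key=cv2.contourArea).reshape(-1,2)+[215,140]
(cx,cy),r=cv2.minEnclosingCircle(c.astype(np.float32));print("brim",cx,cy,r)
for z in(.05,.055,.08):print(z,ray([(cx,cy),(cx+r,cy),(376/1.5,265/1.5)],z).round(4).tolist())
cv2.imwrite("pics/cap.png",cv2.resize(im[120:220,190:310],None,fx=5,fy=5,interpolation=cv2.INTER_CUBIC))
```

```text
corners [[ 360.8 -100.3]
 [ 486.9 -123. ]] 169.8
10 300 320 [[438.6, 63.0], [463.4, 67.4]] [451.   65.2]
22 296 316 [[436.7, 49.6], [461.8, 54.2]] [449.2  51.9]
34 292 311 [[434.7, 36.0], [458.9, 40.3]] [446.8  38.2]
46 288 307 [[432.7, 22.0], [457.2, 26.4]] [444.9  24.2]
58 283 302 [[429.4, 7.5], [454.2, 11.9]] [441.8   9.7]
70 279 298 [[427.3, -7.2], [452.3, -2.7]] [439.8  -4.9]
82 275 293 [[425.1, -22.2], [449.2, -17.9]] [437.1 -20.1]
94 271 289 [[422.8, -37.7], [447.2, -33.3]] [435.  -35.5]
106 266 284 [[419.2, -53.7], [444.0, -49.3]] [431.6 -51.5]
118 262 280 [[416.8, -70.0], [441.9, -65.5]] [429.4 -67.7]
130 258 275 [[414.4, -86.7], [438.4, -82.3]] [426.4 -84.5]
brim 250.8913116455078 174.32608032226562 20.356399536132812
0.05 [[0.4153, -0.1476, 0.05], [0.4432, -0.1426, 0.05], [0.4155, -0.1511, 0.05]]
0.055 [[0.4151, -0.1461, 0.055], [0.4427, -0.1411, 0.055], [0.4154, -0.1495, 0.055]]
0.08 [[0.4144, -0.1385, 0.08], [0.4402, -0.1339, 0.08], [0.4147, -0.1417, 0.08]]
```

View pics/cap.png

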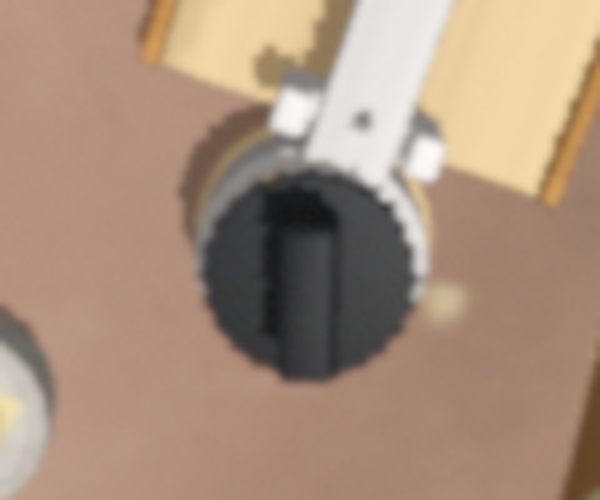

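The crop shows the brim circle centred at about crop (309,270), which is image (251.8,174). The grip bar is vertical on it, and the bar's end passes under the brim at (345,165).

Run:
```python
from h import *
im0=cv2.imread("pics/top0.png");_,rt,_=view("top");imw,rw,_=view("wrist")
h=cv2.cvtColor(im0,cv2.COLOR_BGR2HSV);m=cv2.inRange(h[155:200,275:315],(0,0,0),(179,255,90))
c=max(cv2.findContours(m,0,1)[0],key=cv2.contourArea).reshape(-1,2)+[275,155]
(a,b),r=cv2.minEnclosingCircle(c.astype(np.float32));print(a,b,r,c.min(0),c.max(0))
for z in(.04,.045,.05,.055,.06):print(z,rt([(a,b)],z)[0].round(4),rw([(251.8,174)],z)[0].round(4))
cv2.imwrite("pics/capt.png",cv2.resize(im0[145:210,190:320],None,fx=6,fy=6,interpolation=cv2.INTER_CUBIC))
# tray yaw from top: bar white
m=cv2.inRange(h,(0,0,200),(179,30,255))[150:185,205:280]
for u in range(8,70,8):
    s=np.where(m[:,u])[0]+150
    if len(s):print(u+205,s[0],s[-1],rt([(u+205.5,(s[0]+s[-1]+1)/2)],.041)[0].round(4))
```

```text
293.72222900390625 175.1666717529297 9.527512550354004 [285 166] [303 184]
0.04 [ 0.4165 -0.1485  0.04  ] [ 0.4167 -0.15    0.04  ]
0.045 [ 0.416 -0.148  0.045] [ 0.4166 -0.1485  0.045 ]
0.05 [ 0.4154 -0.1475  0.05  ] [ 0.4164 -0.147   0.05  ]
0.055 [ 0.4149 -0.1471  0.055 ] [ 0.4163 -0.1455  0.055 ]
0.06 [ 0.4143 -0.1466  0.06  ] [ 0.4161 -0.144   0.06  ]
213 159 167 [0.4533 0.0836 0.041 ]
221 160 168 [0.4501 0.0604 0.041 ]
229 161 169 [0.4469 0.0372 0.041 ]
237 162 170 [0.4437 0.0141 0.041 ]
245 164 172 [ 0.4376 -0.009   0.041 ]
253 165 173 [ 0.4344 -0.0322  0.041 ]
261 166 174 [ 0.4312 -0.0553  0.041 ]
269 167 175 [ 0.428  -0.0784  0.041 ]
```

View pics/capt.png

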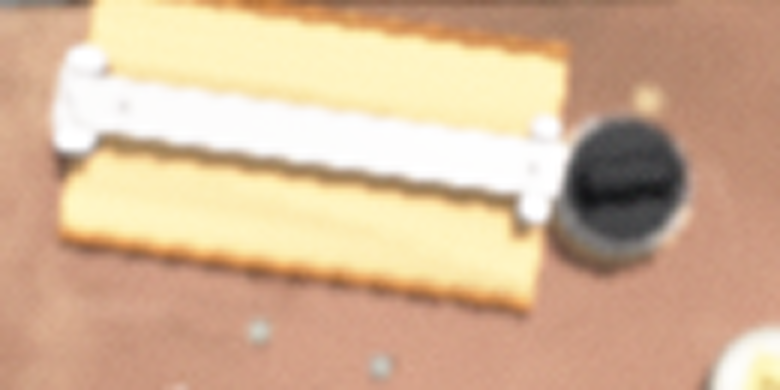

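Run:
```python
from h import *
go(.416,-.148,.11,10)
```

```text
shift [-0.036, -0.0105, 0.1903] turn [-0.0, -0.0, 0.0017] yaw 10.1 -> 10.0 q6 -0.61
```

```bash
python3 -m jog '[[[-0.036,-0.0105,0.05],[0,0,0]],[[-0.036,-0.0105,0.1],[0,0,0]],[[-0.036,-0.0105,0.145],[0,0,0]],[[-0.036,-0.0105,0.180],[0,0,0]],[[-0.036,-0.0105,0.190],[0,0,0]]]' 0.5
python3 -m jog '[[[0,0,0],[0,0,0]],[[0,0,0],[0,0,0]]]'
python3 - <<'E'
from h import *
go(.416,-.148,.06,10)
im,ray,proj=view("wrist","w2",1.5)
E
```

```text
t: 3.45
tool_pos: [0.4125, -0.1462, 0.1049]
tool_rot: [-2.012, -2.4, 0.003]
contact_force: [-0.1, 0.7, -0.3]
opening: 0.0429
grip_force: 0.0
t: 3.65
tool_pos: [0.4175, -0.1488, 0.1127]
tool_rot: [2.016, 2.405, 0.001]
contact_force: [0.5, 0.8, 0.2]
opening: 0.0426
grip_force: 0.0
shift [0.0011, -0.0015, 0.0527] turn [0.0028, 0.0023, 0.001] yaw 10.1 -> 10.0 q6 -0.69
```

View pics/w2.png

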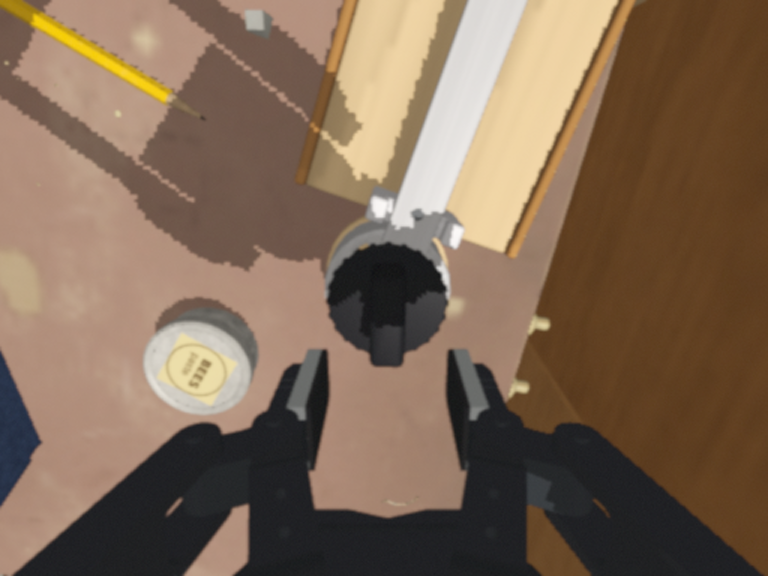

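The grip bar, at 387 on the 1.5x picture, lies midway between the fingers (305 and 470). The brim is centred at about (387,297).

Run:
```python
from h import *
im,ray,proj=view("wrist")
for z in(.045,.05,.055):print(ray([(387.5/1.5,297/1.5),(448/1.5,297/1.5),(327/1.5,297/1.5)],z).round(4).tolist())
for z in(.07,.075,.08,.085):print(ray([(387/1.5,365/1.5),(387/1.5,265/1.5)],z).round(4).tolist())
```

```text
[[0.4171, -0.1487, 0.045], [0.4477, -0.1433, 0.045], [0.3866, -0.1541, 0.045]]
[[0.4167, -0.1468, 0.05], [0.4466, -0.1415, 0.05], [0.3869, -0.152, 0.05]]
[[0.4164, -0.1448, 0.055], [0.4455, -0.1397, 0.055], [0.3873, -0.1499, 0.055]]
[[0.4212, -0.1734, 0.07], [0.4124, -0.124, 0.07]]
[[0.4206, -0.1705, 0.075], [0.4121, -0.1225, 0.075]]
[[0.4201, -0.1676, 0.08], [0.4118, -0.1209, 0.08]]
[[0.4196, -0.1648, 0.085], [0.4115, -0.1194, 0.085]]
```

```bash
python3 -m jog '[[[0.001,-0.001,0.015],[0,0,0]],[[0.001,-0.001,0.03],[0,0,0]],[[0.001,-0.001,0.042],[0,0,0]],[[0.001,-0.001,0.05],[0,0,0]],[[0.001,-0.001,0.054],[0,0,0]]]'
python3 -m jog '[[[0,0,0],[0,0,0]],[[0,0,0],[0,0,0]],[[0,0,0],[0,0,0]]]'
python3 - <<'E'
from h import *
go(.4165,-.1475,.055,10)
E
```

```text
t: 4.25
tool_pos: [0.415, -0.1473, 0.0562]
tool_rot: [2.019, 2.407, 0.0]
contact_force: [-0.7, -0.2, 0.1]
opening: 0.0429
grip_force: 0.0
t: 4.55
tool_pos: [0.4153, -0.1475, 0.057]
tool_rot: [2.018, 2.406, 0.0]
contact_force: [0.7, -0.9, -0.5]
opening: 0.0428
grip_force: 0.0
shift [-0.0002, 0.0011, 0.002] turn [0.001, 0.0008, 0.0005] yaw 10.0 -> 10.0 q6 -0.69
```

Close with a firm grip, then check the force.

```bash
python3 -m jog '[[[0,0.001,0],[0,0,0]],[[0,0.001,0],[0,0,0]],[[0,0.001,0],[0,0,0]],[[0,0.001,0],[0,0,0]],[[0,0.001,0],[0,0,0]]]' 0 80
python3 -m jog '[[[0,0,0],[0,0,0]],[[0,0,0],[0,0,0]],[[0,0,0],[0,0,0]]]'
python3 -m jog '[[[0,0,0.001],[0,0,0]],[[0,0,0.002],[0,0,0]],[[0,0,0.003],[0,0,0]],[[0,0,0.003],[0,0,0]]]'
```

```text
t: 5.05
tool_pos: [0.4164, -0.1472, 0.057]
tool_rot: [2.018, 2.406, 0.001]
contact_force: [0.4, 0.7, 5.7]
opening: 0.0145
grip_force: 80.1
t: 5.35
tool_pos: [0.4164, -0.1472, 0.057]
tool_rot: [2.018, 2.406, 0.001]
contact_force: [0.2, 2.2, 4.8]
opening: 0.0143
grip_force: 80.1
t: 5.75
tool_pos: [0.4164, -0.1472, 0.0542]
tool_rot: [2.018, 2.406, 0.001]
contact_force: [-1.4, 0.9, 7.1]
opening: 0.0143
grip_force: 80.4
```

```bash
python3 -m jog '[[[0,0,0.001],[0,0,0]],[[0,0,0.002],[0,0,0]],[[0,0,0.003],[0,0,0]],[[0,0,0.0035],[0,0,0]],[[0,0,0.0035],[0,0,0]]]'
python3 -m jog '[[[0,0,0.0005],[0,0,0]],[[0,0,0.0005],[0,0,0]]]'
```

```text
t: 6.25
tool_pos: [0.4164, -0.1473, 0.051]
tool_rot: [2.018, 2.407, 0.001]
contact_force: [-1.6, 1.0, 9.3]
opening: 0.0145
grip_force: 82.3
t: 6.45
tool_pos: [0.4164, -0.1472, 0.0505]
tool_rot: [2.018, 2.407, 0.001]
contact_force: [-1.7, 0.8, 8.6]
opening: 0.0142
grip_force: 82.4
```

```bash
python3 -m jog '[[[0,0,0],[0,0,-0.06]],[[0,0,0],[0,0,-0.12]],[[0,0,0],[0,0,-0.18]],[[0,0,0],[0,0,-0.24]],[[0,0,0],[0,0,-0.3]]]'
python3 -c "
from h import *
o=ctrl.get_obs();print(o['wrist_torque'],o['contact_force']);go(.4165,-.1475,.05,80)"
```

```text
t: 6.95
tool_pos: [0.417, -0.1478, 0.051]
tool_rot: [1.632, 2.681, -0.0]
contact_force: [-0.8, 1.1, 9.7]
opening: 0.0142
grip_force: 82.6
[ 0.15154506  0.25480515 -0.03501034] [-0.76991766  1.13890827  9.73419641]
shift [0.0005, -0.0004, 0.001] turn [0.0002, 0.0028, -0.9189] yaw 27.4 -> 80.0 q6 -0.99
```

```bash
python3 -m jog '[[[0,0,0],[0,0,-0.08]],[[0,0,0],[0,0,-0.16]],[[0,0,0],[0,0,-0.24]],[[0,0,0],[0,0,-0.32]],[[0,0,0],[0,0,-0.4]]]'
python3 -m jog '[[[0,0,0],[0,0,-0.08]],[[0,0,0],[0,0,-0.16]],[[0,0,0],[0,0,-0.24]],[[0,0,0],[0,0,-0.32]],[[0,0,0],[0,0,-0.4]]]'
python3 -m jog '[[[0,0,0],[0,0,-0.06]],[[0,0,0],[0,0,-0.12]],[[0,0,0],[0,0,-0.12]]]'
python3 -c "
from h import *
o=ctrl.get_obs();print(o['wrist_torque'],o['contact_force']);go(.4165,-.1475,.05,80)"
```

```text
t: 7.45
tool_pos: [0.4173, -0.1479, 0.0511]
tool_rot: [1.065, 2.952, -0.001]
contact_force: [-0.1, 0.5, 8.5]
opening: 0.0142
grip_force: 82.6
t: 7.95
tool_pos: [0.4173, -0.148, 0.0511]
tool_rot: [0.457, 3.105, -0.002]
contact_force: [0.3, -0.0, 9.7]
opening: 0.0145
grip_force: 82.6
t: 8.25
tool_pos: [0.4174, -0.148, 0.0512]
tool_rot: [0.274, 3.126, -0.003]
contact_force: [-0.1, -0.3, 8.7]
opening: 0.0145
grip_force: 82.6
[0.05866016 0.07982717 0.0284806 ] [-0.14052434 -0.34037767  8.72870641]
shift [0.0009, 0.0004, 0.0012] turn [-0.0015, 0.0035, -0.0002] yaw 80.0 -> 80.0 q6 -1.9
```

```bash
python3 -m jog '[[[0,0,-0.003],[0,0,0]],[[0,0,-0.006],[0,0,0]],[[0,0,-0.009],[0,0,0]],[[0,0,-0.012],[0,0,0]],[[0,0,-0.013],[0,0,0]]]'
python3 -m jog '[[[0,0,-0.004],[0,0,0]],[[0,0,-0.008],[0,0,0]],[[0,0,-0.012],[0,0,0]],[[0,0,-0.012],[0,0,0]]]'
```

```text
t: 8.75
tool_pos: [0.4151, -0.1467, 0.0617]
tool_rot: [-0.276, -3.128, -0.001]
contact_force: [-0.6, 0.4, -1.8]
opening: 0.0149
grip_force: 81.1
t: 9.15
tool_pos: [0.4161, -0.1472, 0.0749]
tool_rot: [0.276, 3.129, -0.001]
contact_force: [0.3, 0.8, -1.9]
opening: 0.0144
grip_force: 81.1
```

```bash
python3 -m jog '[[[0,0,-0.02],[0,0,0]],[[0,0,-0.04],[0,0,0]],[[0,0,-0.06],[0,0,0]],[[0,0,-0.065],[0,0,0]],[[0,0,-0.065],[0,0,0]]]'
python3 -c "
from h import *
go(.45,-.255,.13,90)
view('scene','s2')
im,r,p=view('top','t2')
cv2.imwrite('pics/t2c.png',cv2.resize(im[130:250,180:420],None,fx=3,fy=3))"
```

```text
t: 9.65
tool_pos: [0.4163, -0.1473, 0.14]
tool_rot: [0.276, 3.128, -0.001]
contact_force: [-0.9, -0.2, -1.0]
opening: 0.0144
grip_force: 81.1
shift [-0.052, -0.1001, 0.0102] turn [-0.0008, 0.0018, -0.1758] yaw 79.9 -> 90.0 q6 -1.9
```

View pics/s2.png

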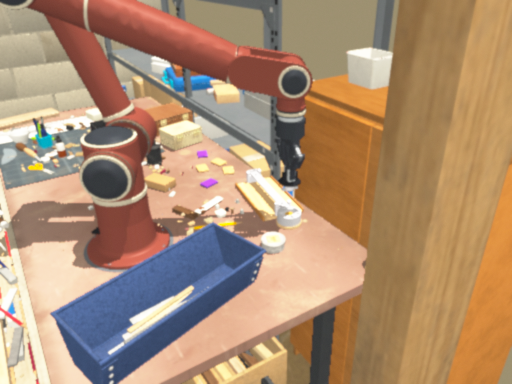

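The cap has come out of the socket and hangs in the gripper at (290,180); the socket at (289,218) is open. I'll carry it to the right, then lower it slowly.

```bash
python3 -m jog '[[[-0.013,-0.025,0],[0,0,-0.04]],[[-0.026,-0.05,0],[0,0,-0.08]],[[-0.039,-0.075,0],[0,0,-0.12]],[[-0.052,-0.1,0],[0,0,-0.175]],[[-0.052,-0.1,0],[0,0,-0.175]]]'
python3 -m jog '[[[0,0,0.02],[0,0,0]],[[0,0,0.04],[0,0,0]],[[0,0,0.06],[0,0,0]],[[0,0,0.08],[0,0,0]],[[0,0,0.08],[0,0,0]]]'
python3 -c "
from h import *
go(.45,-.255,.04,90)"
```

```text
t: 10.25
tool_pos: [0.4495, -0.2567, 0.1379]
tool_rot: [-0.004, -3.14, -0.001]
contact_force: [-0.2, 0.8, -1.0]
opening: 0.0145
grip_force: 81.1
t: 10.75
tool_pos: [0.4464, -0.2517, 0.0547]
tool_rot: [-0.001, -3.134, -0.009]
contact_force: [-0.5, -0.8, -1.5]
opening: 0.0144
grip_force: 81.1
shift [-0.0037, -0.0034, 0.0147] turn [0.0059, -0.0073, -0.0009] yaw 89.9 -> 90.0 q6 -2.23
```

```bash
python3 -m jog '[[[0,0,0.004],[0,0,0]],[[0,0,0.008],[0,0,0]],[[0,0,0.012],[0,0,0]],[[0,0,0.016],[0,0,0]],[[0,0,0.016],[0,0,0]]]'
python3 -m jog '[[[0,0,0.002],[0,0,0]],[[0,0,0.004],[0,0,0]],[[0,0,0.005],[0,0,0]],[[0,0,0.005],[0,0,0]]]'
```

```text
t: 11.25
tool_pos: [0.4493, -0.2544, 0.043]
tool_rot: [-0.001, -3.141, -0.001]
contact_force: [0.5, 0.7, -1.4]
opening: 0.0139
grip_force: 81.1
t: 11.65
tool_pos: [0.4494, -0.2545, 0.0381]
tool_rot: [-0.001, -3.141, -0.0]
contact_force: [0.3, 0.2, -0.6]
opening: 0.0145
grip_force: 81.1
```

```bash
python3 -m jog '[[[0,0,0.001],[0,0,0]],[[0,0,0.002],[0,0,0]],[[0,0,0.0025],[0,0,0]],[[0,0,0.0025],[0,0,0]]]'
python3 -m jog '[[[0,0,0.001],[0,0,0]],[[0,0,0.002],[0,0,0]],[[0,0,0.002],[0,0,0]]]'
```

```text
t: 12.05
tool_pos: [0.4495, -0.2546, 0.0357]
tool_rot: [-0.001, -3.141, -0.0]
contact_force: [-0.6, 0.7, -0.4]
opening: 0.0145
grip_force: 81.1
t: 12.35
tool_pos: [0.4494, -0.2545, 0.0336]
tool_rot: [-0.001, -3.141, -0.0]
contact_force: [-0.2, 0.9, -1.7]
opening: 0.0145
grip_force: 81.1
```

```bash
python3 -m jog '[[[0,0,0.001],[0,0,0]],[[0,0,0.002],[0,0,0]],[[0,0,0.002],[0,0,0]]]'
python3 -m jog '[[[0,0,0.001],[0,0,0]],[[0,0,0.002],[0,0,0]],[[0,0,0.002],[0,0,0]]]'
python3 -m jog '[[[0,0,0.001],[0,0,0]],[[0,0,0.001],[0,0,0]]]'
```

```text
t: 12.65
tool_pos: [0.4494, -0.2545, 0.0316]
tool_rot: [-0.001, -3.141, -0.0]
contact_force: [-0.5, -0.3, -1.3]
opening: 0.0143
grip_force: 81.1
t: 12.95
tool_pos: [0.4497, -0.2547, 0.0311]
tool_rot: [-0.001, -3.141, -0.0]
contact_force: [-3.8, 3.1, 8.2]
opening: 0.0141
grip_force: 82.3
t: 13.15
tool_pos: [0.4498, -0.2547, 0.0311]
tool_rot: [-0.001, -3.14, -0.001]
contact_force: [-6.5, 4.8, 13.4]
opening: 0.0144
grip_force: 83.2
```

```bash
python3 -m jog '[[[0,0,-0.002],[0,0,0]],[[0,0,-0.002],[0,0,0]]]'
python3 -m jog '[[[0,0,0],[0,0,0]],[[0,0,0],[0,0,0]],[[0,0,-0.001],[0,0,0]],[[0,0,-0.002],[0,0,0]],[[0,0,-0.002],[0,0,0]]]' 0.5 80
python3 -m jog '[[[0,0,-0.03],[0,0,0]],[[0,0,-0.07],[0,0,0]],[[0,0,-0.11],[0,0,0]],[[0,0,-0.15],[0,0,0]],[[0,0,-0.17],[0,0,0]]]'
python3 -c "
from h import *
go(.44,-.01,.20,-9.5)"
```

```text
t: 13.35
tool_pos: [0.4498, -0.2548, 0.0312]
tool_rot: [0.001, 3.141, -0.001]
contact_force: [-0.3, 0.1, -0.9]
opening: 0.0143
grip_force: 81.2
t: 13.85
tool_pos: [0.4497, -0.2547, 0.033]
tool_rot: [0.001, 3.141, -0.0]
contact_force: [1.0, -0.5, -0.5]
opening: 0.0429
grip_force: 0.0
t: 14.35
tool_pos: [0.451, -0.2556, 0.2075]
tool_rot: [0.001, 3.136, -0.006]
contact_force: [0.4, -0.3, -0.5]
opening: 0.0427
grip_force: 0.0
shift [0.0112, 0.2456, 0.0065] turn [-0.007, 0.0015, -1.4057] yaw 90.0 -> 170.5 q6 -2.23
```

```bash
python3 -m jog '[[[0,0.05,-0.016],[0,0,0]],[[0,0.1,-0.032],[0,0,0]],[[0.005,0.15,-0.048],[0,0,0]],[[0.01,0.2,-0.06],[0,0,0]],[[0.01,0.245,-0.07],[0,0,0]]]'
python3 -m jog '[[[0,0.015,0],[0,0,0.14]],[[0,0.03,0],[0,0,0.28]],[[0,0.045,0],[0,0,0.42]],[[0,0.06,0],[0,0,0.56]],[[0,0.06,0],[0,0,0.7]]]'
python3 -m jog '[[[0,0,0],[0,0,0.14]],[[0,0,0],[0,0,0.28]],[[0,0,0],[0,0,0.42]],[[0,0,0],[0,0,0.56]],[[0,0,0],[0,0,0.7]]]'
python3 -m jog '[[[0,0,0],[0,0,0.14]],[[0,0,0],[0,0,0.28]],[[0,0,0],[0,0,0.34]],[[0,0,0],[0,0,0.34]],[[0,0,0],[0,0,0.34]]]'
python3 -c "
from h import *
go(.44,-.00,.20,-9.5)
im,ray,p=view('wrist','w3',1.5)"
```

```text
t: 14.85
tool_pos: [0.4393, -0.0133, 0.2726]
tool_rot: [0.003, 3.14, -0.0]
contact_force: [1.2, 0.3, 0.4]
opening: 0.0431
grip_force: 0.0
t: 15.35
tool_pos: [0.4397, 0.0465, 0.2716]
tool_rot: [-1.084, -2.949, -0.001]
contact_force: [-0.4, -0.5, -0.0]
opening: 0.0429
grip_force: 0.0
t: 15.85
tool_pos: [0.4398, 0.0452, 0.2716]
tool_rot: [-2.032, -2.396, -0.0]
contact_force: [0.9, 0.8, -0.0]
opening: 0.0427
grip_force: 0.0
t: 16.35
tool_pos: [0.4398, 0.0451, 0.2716]
tool_rot: [2.401, 2.026, -0.0]
contact_force: [-0.4, 1.1, -0.4]
opening: 0.043
grip_force: 0.0
shift [-0.0445, 0.0077, 0.0716] turn [0.0, 0.0, -0.0028] yaw -9.7 -> -9.5 q6 0.1
```

View pics/w3.png

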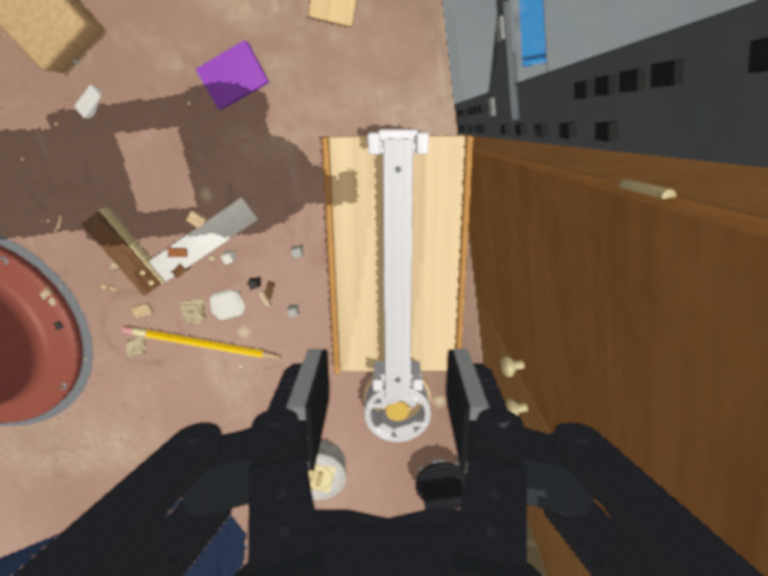

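The socket is now open at (398,413). The tray's corners are at (323,137), (472,137), (462,372) and (334,372), the bar runs from (397,135) to (397,400), and the cap stands at (440,483).

Run:
```python
from h import *
im,ray,p=view('wrist')
C=ray(np.array([(323,137),(472,137),(462,372),(334,372)])/1.5,.014)[:,:2]*1000
print(C.round(1).tolist(),C.mean(0).round(1))
print("rim yaw",[np.degrees(np.arctan2(*(C[a]-C[b])[::-1])).round(2) for a,b in((1,0),(2,3))],"side",[ (np.degrees(np.arctan2(*(C[a]-C[b])[::-1]))-90).round(2) for a,b in((0,3),(1,2))])
h=cv2.cvtColor(im,cv2.COLOR_BGR2HSV);L=[]
for v in range(108,240,6):
    r=h[v,245:288];s=np.where(r[:,1]<35)[0]+245;w=ray([(s[0],v),(s[-1]+1,v)],.041)[:,:2]*1000;L.append(w.mean(0))
    if v%24==12:print(v,s[0],s[-1],w.round(1).tolist())
L=np.array(L);k=np.polyfit(L[:,1],L[:,0],1);print("bar yaw",-np.degrees(np.arctan(k[0])),"x at y=0",k[1],"res",np.abs(np.polyval(k,L[:,1])-L[:,0]).max())
print("bar end",ray(np.array([(397,136),(398,403)])/1.5,.041).round(4),"sock",ray(np.array([(398,413)])/1.5,.036).round(4))
```

```text
[[396.7, 127.8], [523.7, 106.2], [489.1, -123.4], [358.2, -101.2]] [441.9   2.3]
rim yaw [np.float64(-9.64), np.float64(-9.62)] side [np.float64(-9.54), np.float64(-8.58)]
108 256 274 [[445.7, 100.2], [468.7, 96.3]]
132 256 274 [[440.7, 71.3], [464.4, 67.2]]
156 256 274 [[435.4, 40.7], [459.7, 36.5]]
180 256 273 [[429.9, 8.4], [453.6, 4.3]]
204 256 273 [[424.0, -25.8], [448.4, -29.9]]
228 257 273 [[419.1, -62.2], [442.9, -66.3]]
bar yaw -9.282476051033266 x at y=0 441.039677510476 res 0.504259931066656
bar end [[ 0.4594  0.1185  0.041 ]
 [ 0.42   -0.1308  0.041 ]] sock [[ 0.4177 -0.1461  0.036 ]]
```

```bash
python3 -m jog '[[[-0.02,0,0.04],[0,0,-0.004]],[[-0.04,0.0,0.08],[0,0,-0.004]],[[-0.047,0.001,0.12],[0,0,-0.004]],[[-0.047,0.001,0.15],[0,0,-0.004]],[[-0.047,0.001,0.165],[0,0,-0.004]]]'
python3 -m jog '[[[0,0,0.005],[0,0,0]],[[0,0,0.005],[0,0,0]],[[0,0,0.005],[0,0,0]]]'
python3 -c "
from h import *
go(.4405,-.001,.024,-9.4)
im,ray,p=view('wrist')
h=cv2.cvtColor(im,cv2.COLOR_BGR2HSV)
for v in (100,150):
    s=np.where(h[v,220:300,1]<35)[0]+220;print(v,s[0],s[-1],ray([((s[0]+s[-1]+1)/2,v)],.041)[0].round(4))"
```

```text
t: 16.95
tool_pos: [0.4307, -0.0013, 0.1031]
tool_rot: [-2.395, -2.027, 0.005]
contact_force: [-0.2, 1.2, 0.2]
opening: 0.0428
grip_force: 0.0
t: 17.25
tool_pos: [0.4338, -0.0015, 0.103]
tool_rot: [2.396, 2.029, 0.002]
contact_force: [0.3, -0.0, 1.5]
opening: 0.0428
grip_force: 0.0
shift [0.0016, 0.0063, 0.079] turn [0.0021, 0.0, -0.0016] yaw -9.5 -> -9.4 q6 -0.01
100 251 285 [0.4519 0.0696 0.041 ]
150 251 284 [0.4464 0.0362 0.041 ]
```

```bash
python3 -m jog '[[[0.001,0.004,0.025],[0,0,0]],[[0.0015,0.006,0.045],[0,0,0]],[[0.0015,0.006,0.065],[0,0,0]],[[0.0015,0.006,0.077],[0,0,0]],[[0.0015,0.006,0.079],[0,0,0]]]'
python3 -m jog '[[[0,0,0],[0,0,0]],[[0,0,0],[0,0,0]],[[0,0,0],[0,0,0]],[[0,0,0],[0,0,0]],[[0,0,0],[0,0,0]]]' 0 60
python3 -m jog '[[[0,0,-0.006],[0,0,0]],[[0,0,-0.012],[0,0,0]],[[0,0,-0.018],[0,0,0]],[[0,0,-0.025],[0,0,0]],[[0,0,-0.03],[0,0,0]]]'
```

```text
t: 17.8
tool_pos: [0.4386, -0.0007, 0.0219]
tool_rot: [-2.397, -2.029, 0.002]
contact_force: [0.1, 0.1, -0.3]
opening: 0.0425
grip_force: 0.0
t: 18.3
tool_pos: [0.4401, -0.001, 0.0238]
tool_rot: [2.397, 2.029, 0.002]
contact_force: [-0.0, 0.3, 5.6]
opening: 0.0218
grip_force: 59.3
t: 18.8
tool_pos: [0.4393, -0.0009, 0.0534]
tool_rot: [2.398, 2.029, 0.001]
contact_force: [0.1, 0.3, -1.9]
opening: 0.0221
grip_force: 59.0
```

```bash
python3 -m jog '[[[0,0,-0.025],[0,0,0]],[[0,0,-0.05],[0,0,0]],[[0,0,-0.075],[0,0,0]],[[0,0,-0.09],[0,0,0]],[[0,0,-0.095],[0,0,0]]]'
python3 -c "
from h import *
go(.38,-.34,.15,-89.9)"
```

```text
t: 19.3
tool_pos: [0.4403, -0.0011, 0.1501]
tool_rot: [2.396, 2.027, 0.004]
contact_force: [0.5, 0.2, -0.8]
opening: 0.0225
grip_force: 59.1
shift [-0.3442, -0.0035, 0.0001] turn [0.0036, -0.003, 1.403] yaw -9.5 -> -89.9 q6 -0.01
```

```bash
python3 -m jog '[[[-0.03,0,0],[0,0,0]],[[-0.065,0,0],[0,0,0]],[[-0.1,0,0],[0,0,0]],[[-0.14,-0.002,0],[0,0,0]],[[-0.18,-0.002,0],[0,0,0]]]'
python3 -m jog '[[[-0.04,0,0],[0,0,0]],[[-0.08,0,0],[0,0,0]],[[-0.12,0,0],[0,0,0]],[[-0.15,-0.002,0],[0,0,0]],[[-0.164,-0.002,0],[0,0,0]]]'
python3 -m jog '[[[0,0,0],[0,0,0.08]],[[0,0,0],[0,0,0.2]],[[0,0,0],[0,0,0.34]],[[0,0,0],[0,0,0.48]],[[0,0,0],[0,0,0.6]]]'
python3 -m jog '[[[0,0,0],[0,0,0.14]],[[0,0,0],[0,0,0.28]],[[0,0,0],[0,0,0.42]],[[0,0,0],[0,0,0.54]],[[0,0,0],[0,0,0.6]]]'
python3 -m jog '[[[0,0,0],[0,0,0.1]],[[0,0,0],[0,0,0.18]],[[0,0,0],[0,0,0.2]],[[0,0,0],[0,0,0.2]]]'
python3 -c "
from h import *
go(.38,-.34,.02,-90)"
```

```text
t: 19.8
tool_pos: [0.4063, -0.179, 0.1467]
tool_rot: [-2.397, -2.029, 0.0]
contact_force: [0.3, -0.6, -1.0]
opening: 0.022
grip_force: 59.0
t: 20.3
tool_pos: [0.3771, -0.3413, 0.1467]
tool_rot: [-2.4, -2.026, 0.001]
contact_force: [0.8, -0.4, -1.3]
opening: 0.0221
grip_force: 59.0
t: 20.8
tool_pos: [0.3782, -0.3384, 0.1467]
tool_rot: [-2.892, -1.223, 0.0]
contact_force: [0.4, -0.8, -1.9]
opening: 0.022
grip_force: 59.0
t: 21.3
tool_pos: [0.3783, -0.3384, 0.1468]
tool_rot: [-3.124, -0.317, 0.001]
contact_force: [0.2, 0.3, -0.9]
opening: 0.0223
grip_force: 59.0
t: 21.7
tool_pos: [0.3783, -0.3388, 0.1471]
tool_rot: [-3.141, -0.01, 0.001]
contact_force: [0.1, 0.7, -1.4]
opening: 0.022
grip_force: 59.0
shift [0.0018, 0.0013, 0.1271] turn [-0.0009, 0.0005, 0.0064] yaw -89.6 -> -90.0 q6 0.69
```

```bash
python3 -m jog '[[[0.002,0.001,0.03],[0,0,0]],[[0.002,0.001,0.06],[0,0,0]],[[0.002,0.001,0.09],[0,0,0]],[[0.002,0.001,0.115],[0,0,0]],[[0.002,0.001,0.13],[0,0,0]]]'
python3 -m jog '[[[0,0,0.004],[0,0,0]],[[0,0,0.008],[0,0,0]],[[0,0,0.012],[0,0,0]],[[0,0,0.012],[0,0,0]]]'
python3 -m jog '[[[0,0,0.002],[0,0,0]],[[0,0,0.003],[0,0,0]],[[0,0,0.003],[0,0,0]]]'
```

```text
t: 22.2
tool_pos: [0.3793, -0.339, 0.0151]
tool_rot: [-3.139, -0.009, 0.004]
contact_force: [-0.8, -1.0, -1.5]
opening: 0.0222
grip_force: 59.0
t: 22.6
tool_pos: [0.3807, -0.3409, 0.0063]
tool_rot: [3.141, 0.008, 0.001]
contact_force: [-0.7, 0.3, -0.9]
opening: 0.0226
grip_force: 59.0
t: 22.9
tool_pos: [0.3803, -0.3406, 0.0028]
tool_rot: [3.141, 0.008, 0.0]
contact_force: [-0.3, -0.8, -1.5]
opening: 0.0222
grip_force: 59.0
```

```bash
python3 -m jog '[[[0,0,0.001],[0,0,0]],[[0,0,0.0025],[0,0,0]],[[0,0,0.0025],[0,0,0]]]'
python3 -m jog '[[[0,0,0.001],[0,0,0]],[[0,0,0.0015],[0,0,0]],[[0,0,0.0015],[0,0,0]]]'
python3 -m jog '[[[0,0,0.001],[0,0,0]],[[0,0,0.0015],[0,0,0]],[[0,0,0.0015],[0,0,0]]]'
```

```text
t: 23.2
tool_pos: [0.3804, -0.3406, 0.0002]
tool_rot: [3.141, 0.007, 0.0]
contact_force: [0.1, 0.4, -0.4]
opening: 0.0219
grip_force: 59.7
t: 23.5
tool_pos: [0.3805, -0.3407, 0.0002]
tool_rot: [-3.141, -0.008, 0.001]
contact_force: [-4.1, 4.4, 10.4]
opening: 0.0222
grip_force: 65.6
t: 23.8
tool_pos: [0.3805, -0.3407, 0.0001]
tool_rot: [-3.14, -0.008, 0.003]
contact_force: [-7.5, 9.0, 21.2]
opening: 0.022
grip_force: 71.4
```

Fingertips are on the bench. I'll back off 3 mm and open.

```bash
python3 -m jog '[[[0,0,-0.0035],[0,0,0]],[[0,0,-0.0035],[0,0,0]]]'
python3 -m jog '[[[0,0,0],[0,0,0]],[[0,0,0],[0,0,0]],[[0,0,0],[0,0,0]],[[0,0,0],[0,0,0]]]' 0.5 
python3 -m jog '[[[0,0,-0.03],[0,0,0]],[[0,0,-0.07],[0,0,0]],[[0,0,-0.11],[0,0,0]],[[0,0,-0.15],[0,0,0]],[[0,0,-0.19],[0,0,0]]]'
python3 -c "
from h import *
go(.40,.12,.26,-9.4)
im,ray,p=view('top','t4')
cv2.imwrite('pics/t4c.png',cv2.resize(im[130:280,60:420],None,fx=2.2,fy=2.2,interpolation=cv2.INTER_CUBIC))
for b in blobs(im,ray,(14,75,170),(28,190,255),.010,150,0,900): print(b)"
```

```text
t: 24.0
tool_pos: [0.3806, -0.3408, 0.0011]
tool_rot: [3.14, 0.008, 0.001]
contact_force: [-1.3, 0.5, -1.6]
opening: 0.0221
grip_force: 59.2
t: 24.4
tool_pos: [0.3802, -0.3404, 0.0004]
tool_rot: [-3.141, -0.008, 0.0]
contact_force: [-0.1, 0.0, 0.3]
opening: 0.0426
grip_force: 0.0
t: 24.9
tool_pos: [0.3801, -0.3402, 0.1921]
tool_rot: [3.142, 0.007, 0.0]
contact_force: [-0.2, -0.8, -0.3]
opening: 0.0428
grip_force: 0.0
shift [0.0221, -0.4601, -0.0679] turn [0.0001, -0.0, -1.402] yaw -89.7 -> -9.4 q6 0.69
(-137.7, 638.4, 49.7, 62.8, -0.7, [20.0, 372.0])
(188.7, 270.6, 59.4, 98.9, 29.1, [150.0, 255.0])
(225.8, -49.8, 34.6, 157.2, 78.9, [261.0, 243.0])
(361.5, 303.9, 41.1, 55.2, -13.2, [140.0, 197.0])
(416.3, 5.8, 79.3, 240.6, -9.5, [244.0, 186.0])
(430.0, 237.7, 41.9, 55.3, -21.7, [162.0, 173.0])
(434.8, 318.2, 43.8, 55.8, 16.6, [135.0, 172.0])
(492.4, 8.6, 50.6, 267.8, -4.6, [239.0, 149.0])
(676.6, -517.5, 12.1, 395.0, 0.1, [414.0, 89.0])
```

View pics/t4c.png

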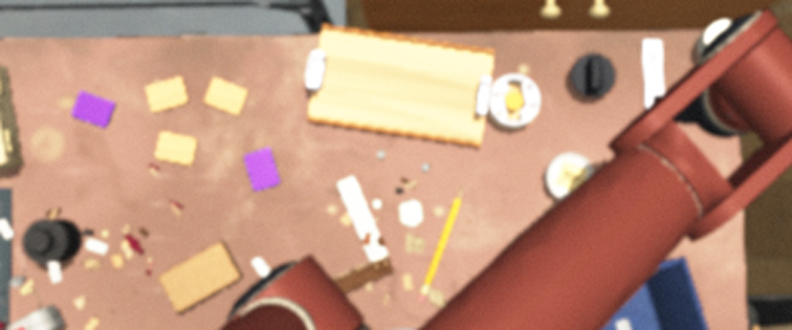

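The crop shows the bar lying flat at (653,70), the cap standing upright at (590,77), the tray empty and open, and the three slips unmoved at (166,93), (226,96) and (176,148).

```bash
python3 -m jog '[[[0,-0.05,-0.02],[0,0,0]],[[0.005,-0.1,-0.04],[0,0,0]],[[0.01,-0.15,-0.06],[0,0,0]],[[0.02,-0.2,-0.08],[0,0,0]],[[0.02,-0.25,-0.09],[0,0,0]]]'
python3 -m jog '[[[0,-0.05,0],[0,0,0]],[[0,-0.1,0],[0,0,0]],[[0,-0.15,0],[0,0,0]],[[0,-0.2,0],[0,0,0]],[[0,-0.25,0],[0,0,0]]]'
python3 -m jog '[[[0,-0.04,0],[0,0,-0.14]],[[0,-0.08,0],[0,0,-0.28]],[[0,-0.12,0],[0,0,-0.42]],[[0,-0.15,0],[0,0,-0.56]],[[0,-0.16,0],[0,0,-0.7]]]'
python3 -m jog '[[[0,0,0],[0,0,-0.14]],[[0,0,0],[0,0,-0.28]],[[0,0,0],[0,0,-0.42]],[[0,0,0],[0,0,-0.56]],[[0,0,0],[0,0,-0.7]]]'
python3 -m jog '[[[0,0,0],[0,0,0]],[[0,0,0],[0,0,0]]]'
python3 - <<'E'
from h import *
o=ctrl.get_obs();print(o['tool_pos'])
im,ray,p=view('wrist','w5',1.5)
for b in blobs(im,ray,(14,50,120),(30,190,255),.008,300,3,9000): print(b)
E
```

```text
t: 25.45
tool_pos: [0.3988, -0.1058, 0.2779]
tool_rot: [3.141, 0.006, 0.004]
contact_force: [0.7, 0.7, 0.8]
opening: 0.0429
grip_force: 0.0
t: 25.95
tool_pos: [0.3968, 0.1449, 0.2765]
tool_rot: [-3.142, -0.008, -0.002]
contact_force: [1.3, -0.4, -0.1]
opening: 0.0426
grip_force: 0.0
t: 26.45
tool_pos: [0.3959, 0.3053, 0.2758]
tool_rot: [-2.943, -1.097, 0.001]
contact_force: [0.6, 0.1, -0.5]
opening: 0.0429
grip_force: 0.0
t: 26.95
tool_pos: [0.3965, 0.3028, 0.276]
tool_rot: [-2.392, -2.037, 0.001]
contact_force: [0.8, -0.3, 0.3]
opening: 0.0427
grip_force: 0.0
t: 27.15
tool_pos: [0.3965, 0.3028, 0.2762]
tool_rot: [-2.401, -2.026, 0.001]
contact_force: [-0.7, 0.1, -0.9]
opening: 0.0426
grip_force: 0.0
[0.39646551 0.30275971 0.27615536]
(732.7, -10.0, 63.4, 107.7, 78.7, [488.0, 291.0])
(411.3, 35.6, 62.9, 186.6, -8.6, [289.0, 297.0])
(502.3, 105.0, 46.0, 125.4, 12.3, [343.0, 248.0])
(426.7, 239.2, 44.4, 55.3, -21.3, [287.0, 184.0])
(184.6, 265.9, 71.5, 101.8, 29.0, [123.0, 193.0])
(360.1, 298.2, 41.8, 66.9, -9.6, [235.0, 152.0])
(435.0, 319.4, 44.1, 52.8, 14.6, [283.0, 129.0])
(590.0, 394.2, 19.6, 88.0, -0.4, [396.0, 50.0])
(368.3, 473.2, 32.6, 44.6, 80.3, [213.0, 13.0])
```

View pics/w5.png

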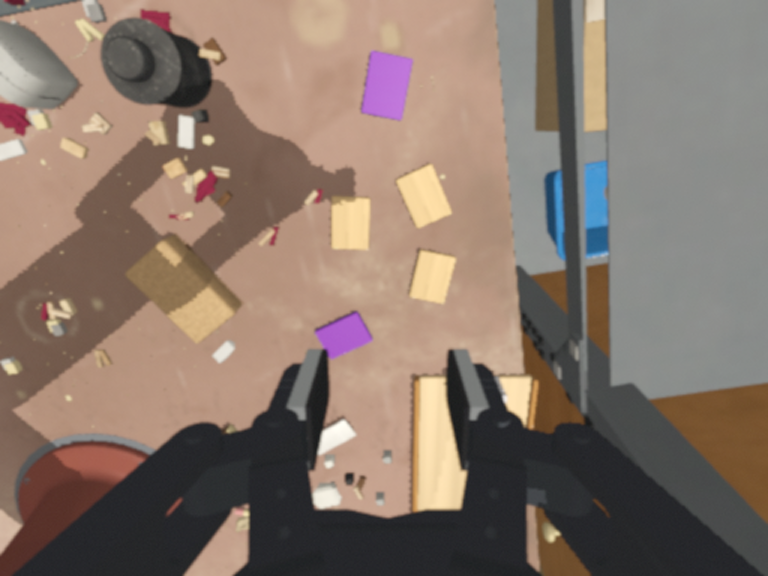

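The 1.5x view shows slips at (351,223), (424,196) and (433,276), and the purple decoys at (387,85) and (343,335). I'll take the one nearest the tray first.

Run:
```python
from h import *
go(.428,.2385,.11,-21.4)
```

```text
shift [-0.058, 0.0419, 0.1663] turn [-0.0001, 0.0002, 0.205] yaw -9.7 -> -21.4 q6 0.67
```

```bash
python3 -m jog '[[[-0.02,0.02,0.04],[0,0,0.07]],[[-0.04,0.035,0.08],[0,0,0.14]],[[-0.058,0.042,0.12],[0,0,0.205]],[[-0.058,0.042,0.15],[0,0,0.205]],[[-0.058,0.042,0.166],[0,0,0.205]]]' 0.6
python3 -m jog '[[[0,0,0],[0,0,0]],[[0,0,0],[0,0,0]],[[0,0,0],[0,0,0]]]'
cat > sl.py <<'E'
from h import *
def slip(near,save=None):
    im,ray,p=view('wrist',save,1.5)
    h=cv2.cvtColor(im,cv2.COLOR_BGR2HSV);m=cv2.inRange(h,(14,40,80),(32,190,255))
    best=None
    for c in cv2.findContours(m,0,1)[0]:
        if cv2.contourArea(c)<300: continue
        w=ray(c[:,0],.008)[:,:2]*1000;(cx,cy),(a,b),t=cv2.minAreaRect(w.astype(np.float32))
        d=np.hypot(cx-near[0],cy-near[1])
        if best is None or d<best[0]:
            if a>b:a,b,t=b,a,t+90
            M=cv2.moments(w.astype(np.float32));best=(d,cx,cy,a,b,(t+90)%180-90,M['m10']/M['m00'],M['m01']/M['m00'])
    print("slip",np.round(best,1));return best
E
python3 - <<'E'
from sl import *
b=slip((428,238),"w6");go(b[1]/1e3,b[2]/1e3,.02,b[5])
E
```

```text
t: 27.7
tool_pos: [0.4266, 0.2373, 0.1068]
tool_rot: [-2.595, -1.768, 0.008]
contact_force: [0.6, 0.1, 0.2]
opening: 0.0512
grip_force: 0.0
t: 28.0
tool_pos: [0.4295, 0.2392, 0.1123]
tool_rot: [2.593, 1.773, 0.005]
contact_force: [-0.5, 0.3, 1.3]
opening: 0.0511
grip_force: 0.0
slip [  3.3 425.  236.7  44.8  59.5 -21.6 428.8 238.2]
shift [-0.0042, -0.0035, 0.0924] turn [0.0024, -0.0022, 0.0055] yaw -21.3 -> -21.6 q6 0.73
```

View pics/w6.png

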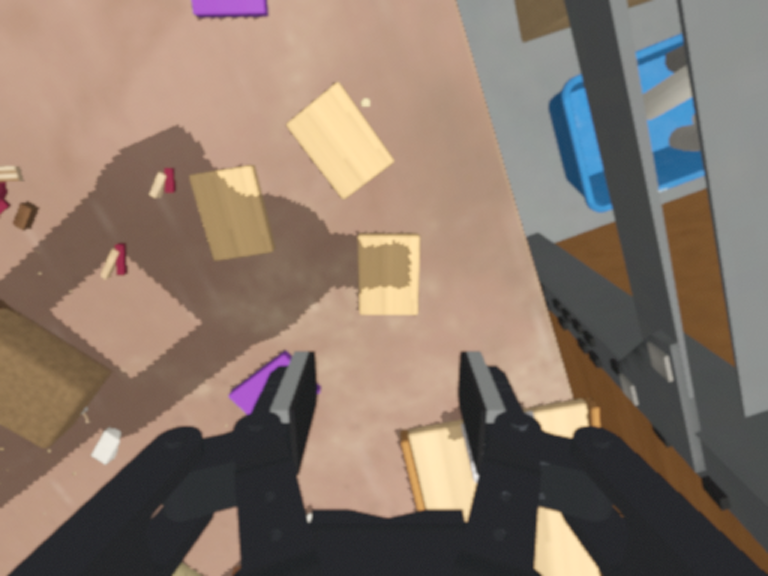

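The target slip fills (357–420, 235–315) at 1.5x, square in the picture and midway between the fingers. I'll go straight down.

```bash
python3 -m jog '[[[0,0,0.03],[0,0,0]],[[0,0,0.06],[0,0,0]],[[0,0,0.085],[0,0,0]],[[0,0,0.097],[0,0,0]],[[0,0,0.102],[0,0,0]]]'
python3 -m jog '[[[0,0,0.002],[0,0,0]],[[0,0,0.003],[0,0,0]],[[0,0,0.003],[0,0,0]]]'
python3 -m jog '[[[0,0,0.002],[0,0,0]],[[0,0,0.003],[0,0,0]],[[0,0,0.003],[0,0,0]]]'
python3 -c "
from h import *
go(.4289,.2384,.002,-21.5)"
```

```text
t: 28.55
tool_pos: [0.4282, 0.2387, 0.0081]
tool_rot: [-2.593, -1.774, 0.001]
contact_force: [0.1, -0.2, 0.1]
opening: 0.0511
grip_force: 0.0
t: 28.85
tool_pos: [0.4293, 0.2391, 0.0067]
tool_rot: [2.593, 1.773, 0.003]
contact_force: [0.7, 0.5, 0.2]
opening: 0.0512
grip_force: 0.0
t: 29.15
tool_pos: [0.4283, 0.2386, 0.0025]
tool_rot: [2.593, 1.774, 0.0]
contact_force: [-0.5, 0.3, 0.1]
opening: 0.0509
grip_force: 0.0
shift [-0.0, 0.0007, 0.0005] turn [0.0, -0.0, 0.0042] yaw -21.3 -> -21.5 q6 0.73
```

```bash
python3 -m jog '[[[0,0,0.001],[0,0,0]],[[0,0,0.0025],[0,0,0]],[[0,0,0.0025],[0,0,0]]]'
python3 -m jog '[[[0,0,0],[0,0,0]],[[0,0,0],[0,0,0]],[[0,0,0],[0,0,0]],[[0,0,0],[0,0,0]],[[0,0,0],[0,0,0]]]' 0 50
python3 -m jog '[[[0,0,-0.02],[0,0,0]],[[0,0,-0.04],[0,0,0]],[[0,0,-0.06],[0,0,0]],[[0,0,-0.08],[0,0,0]],[[0,0,-0.09],[0,0,0]]]'
python3 -c "
from h import *
go(.4545,.0815,.09,-9.4)"
```

```text
t: 29.45
tool_pos: [0.4281, 0.2386, -0.0003]
tool_rot: [-2.593, -1.774, 0.001]
contact_force: [0.4, 0.3, 0.3]
opening: 0.0513
grip_force: 0.0
t: 29.95
tool_pos: [0.4287, 0.2388, 0.0002]
tool_rot: [2.593, 1.773, 0.001]
contact_force: [-0.2, 0.5, 1.2]
opening: 0.0339
grip_force: 50.0
t: 30.45
tool_pos: [0.429, 0.2389, 0.0915]
tool_rot: [2.593, 1.773, 0.003]
contact_force: [1.3, -0.6, 0.3]
opening: 0.0345
grip_force: 49.9
shift [-0.1374, 0.0808, 0.0015] turn [0.0018, -0.0012, -0.2069] yaw -21.3 -> -9.4 q6 0.73
```

```bash
python3 -m jog '[[[-0.03,0.02,0],[0,0,-0.05]],[[-0.06,0.04,0],[0,0,-0.1]],[[-0.09,0.06,0],[0,0,-0.15]],[[-0.12,0.075,0],[0,0,-0.207]],[[-0.1414,0.0818,0],[0,0,-0.207]]]'
python3 -m jog '[[[0,0,0.01],[0,0,0]],[[0,0,0.02],[0,0,0]],[[0,0,0.03],[0,0,0]],[[0,0,0.03],[0,0,0]]]'
python3 -c "
from h import *
go(.4539,.0775,.05,-9.4)
im,ray,p=view('wrist','w7',1.5)"
```

```text
t: 30.95
tool_pos: [0.4531, 0.0753, 0.0893]
tool_rot: [-2.396, -2.031, 0.002]
contact_force: [-0.2, 0.2, -0.9]
opening: 0.0345
grip_force: 49.9
t: 31.35
tool_pos: [0.4513, 0.078, 0.0573]
tool_rot: [-2.392, -2.031, 0.006]
contact_force: [-0.0, -0.1, -0.5]
opening: 0.0344
grip_force: 49.9
shift [-0.0001, 0.0027, 0.0073] turn [-0.0049, 0.0007, 0.0014] yaw -9.3 -> -9.4 q6 0.17
```

View pics/w7.png

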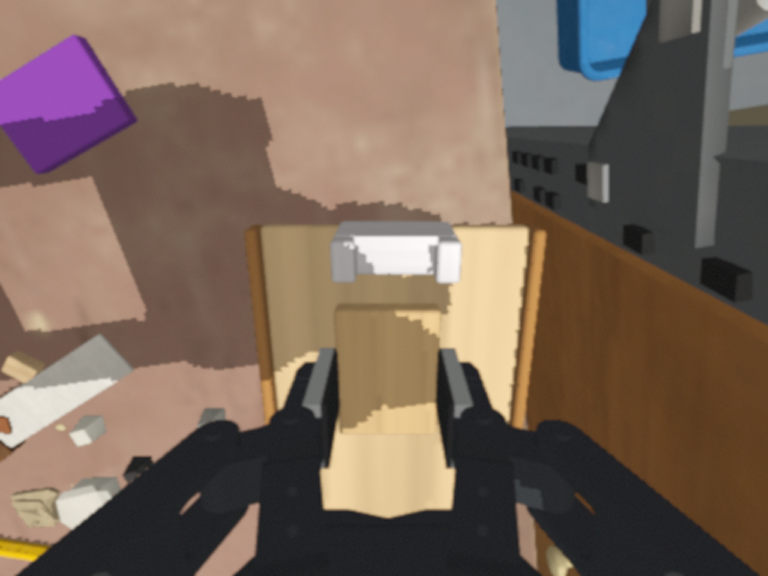

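The slip is held square between the fingers. The saddle is just ahead at (333–460, 225–280), and the tray rims are at columns 247 and 545.

Run:
```python
from h import *
im,ray,p=view('wrist')
o=ctrl.get_obs();print(o['tool_pos'])
P=ray(np.array([(247,228),(545,231)])/1.5,.014)[:,:2]*1e3;S=ray(np.array([(333,258),(460,258)])/1.5,.046)[:,:2]*1e3
S2=ray(np.array([(333,281),(460,281)])/1.5,.046)[:,:2]*1e3
ux=np.array([.9866,-.1633]);uy=np.array([.1633,.9866]);c=np.array([441.5,2.5])
for n,q in(("rim",P),("saddle",S),("saddle inner top",S2)):print(n,q.round(1).tolist(),"tray:",((q-c)@ux).round(1),((q-c)@uy).round(1), "yaw",np.degrees(np.arctan2(*(q[1]-q[0])[::-1])).round(2))
t=o['tool_pos'][:2]*1e3-c;print("tool in tray",t@ux,t@uy)
```

```text
[0.45272167 0.07797342 0.05915223]
rim [[398.0, 129.0], [524.6, 107.1]] tray: [-63.5  65. ] [117.7 116.8] yaw -9.82
saddle [[437.6, 118.5], [483.4, 111.1]] tray: [-22.8  23.6] [113.8 114. ] yaw -9.21
saddle inner top [[435.8, 109.8], [482.4, 102.2]] tray: [-23.1  24.1] [104.9 105.1] yaw -9.2
tool in tray -1.253512104076281 76.29457499912054
```

```bash
python3 -m jog '[[[-0.001,0.0015,0.01],[0,0,0]],[[-0.001,0.0015,0.02],[0,0,0]],[[-0.001,0.0015,0.03],[0,0,0]],[[-0.001,0.0015,0.038],[0,0,0]],[[-0.001,0.0015,0.042],[0,0,0]]]'
python3 -m jog '[[[0,0,0.002],[0,0,0]],[[0,0,0.004],[0,0,0]],[[0,0,0.005],[0,0,0]],[[0,0,0.005],[0,0,0]]]'
python3 -c "
from h import *
go(.4543,.0764,.009,-9.5)"
```

```text
t: 31.95
tool_pos: [0.4537, 0.076, 0.0165]
tool_rot: [-2.395, -2.031, 0.003]
contact_force: [0.1, 0.9, -0.2]
opening: 0.0342
grip_force: 49.9
t: 32.35
tool_pos: [0.4548, 0.076, 0.0132]
tool_rot: [2.396, 2.032, 0.001]
contact_force: [-0.5, -0.4, -0.5]
opening: 0.0346
grip_force: 49.9
shift [0.0003, -0.0006, 0.0042] turn [0.0004, -0.0001, 0.0017] yaw -9.4 -> -9.5 q6 0.17
```

```bash
python3 -m jog '[[[0,-0.0005,0.001],[0,0,0]],[[0,-0.0005,0.002],[0,0,0]],[[0,-0.0005,0.0035],[0,0,0]],[[0,-0.0005,0.0035],[0,0,0]]]'
python3 -m jog '[[[0.002,0,0],[0,0,0]],[[0.004,0,0],[0,0,0]],[[0.004,0,0],[0,0,0]]]'
python3 -m jog '[[[0.001,0,0],[0,0,0]],[[0.0015,0,0],[0,0,0]],[[0.0015,0,0],[0,0,0]]]'
python3 -m jog '[[[0.001,0,0],[0,0,0]],[[0.0015,0,0],[0,0,0]],[[0.0015,0,0],[0,0,0]]]'
```

```text
t: 32.75
tool_pos: [0.4539, 0.0761, 0.0092]
tool_rot: [-2.396, -2.032, 0.001]
contact_force: [0.8, -1.1, -1.1]
opening: 0.034
grip_force: 49.9
t: 33.05
tool_pos: [0.4548, 0.0802, 0.0095]
tool_rot: [2.396, 2.032, 0.0]
contact_force: [-1.0, 0.2, 0.3]
opening: 0.0344
grip_force: 49.9
t: 33.35
tool_pos: [0.4549, 0.0803, 0.0095]
tool_rot: [2.394, 2.032, -0.004]
contact_force: [-0.9, -5.8, 1.2]
opening: 0.0343
grip_force: 50.1
t: 33.65
tool_pos: [0.4549, 0.0804, 0.0095]
tool_rot: [2.391, 2.031, -0.008]
contact_force: [-2.7, -13.1, 3.2]
opening: 0.0342
grip_force: 50.2
```

```bash
python3 -m jog '[[[-0.0025,0,0.001],[0,0,0]],[[-0.0025,0,0.0015],[0,0,0]],[[-0.0025,0,0.0015],[0,0,0]]]'
python3 -m jog '[[[0,0,0],[0,0,0]],[[0,0,0],[0,0,0]],[[0,0,0],[0,0,0]],[[0,0,0],[0,0,0]]]' 0.6
python3 -m jog '[[[0,0,-0.01],[0,0,0]],[[0,0,-0.03],[0,0,0]],[[0,0,-0.06],[0,0,0]],[[0,0,-0.09],[0,0,0]],[[0,0,-0.1],[0,0,0]]]'
python3 -m jog '[[[0,0,0],[0,0,0]],[[0,0,0],[0,0,0]]]'
cat > tr.py <<'E'
from h import *
ux=np.array([.9866,-.1633]);uy=np.array([.1633,.9866]);c=np.array([442.1,2.4])
def T(x,y): return ((c+x*ux+y*uy)/1e3).tolist()
def inv(P): P=np.atleast_2d(P)[:,:2]*1e3-c; return np.c_[P@ux,P@uy].round(1).tolist()
E
python3 -c "
from tr import *
o=ctrl.get_obs();print(inv(o['tool_pos']),o['tool_pos'])
im,ray,p=view('wrist','w8',1.5)"
```

```text
t: 33.95
tool_pos: [0.455, 0.0803, 0.0082]
tool_rot: [2.395, 2.032, -0.001]
contact_force: [-1.0, -3.0, 1.4]
opening: 0.0345
grip_force: 50.2
t: 34.35
tool_pos: [0.4548, 0.0808, 0.0079]
tool_rot: [-2.396, -2.032, -0.0]
contact_force: [-0.4, -1.1, -0.2]
opening: 0.0515
grip_force: 0.0
t: 34.85
tool_pos: [0.4573, 0.0806, 0.1122]
tool_rot: [2.392, 2.029, 0.009]
contact_force: [0.1, 0.4, 0.4]
opening: 0.0513
grip_force: 0.0
t: 35.05
tool_pos: [0.4542, 0.0805, 0.107]
tool_rot: [-2.395, -2.031, 0.002]
contact_force: [-0.2, -0.5, 0.3]
opening: 0.0516
grip_force: 0.0
[[-0.8, 79.1]] [0.45420793 0.08052798 0.10698941]
```

View pics/w8.png

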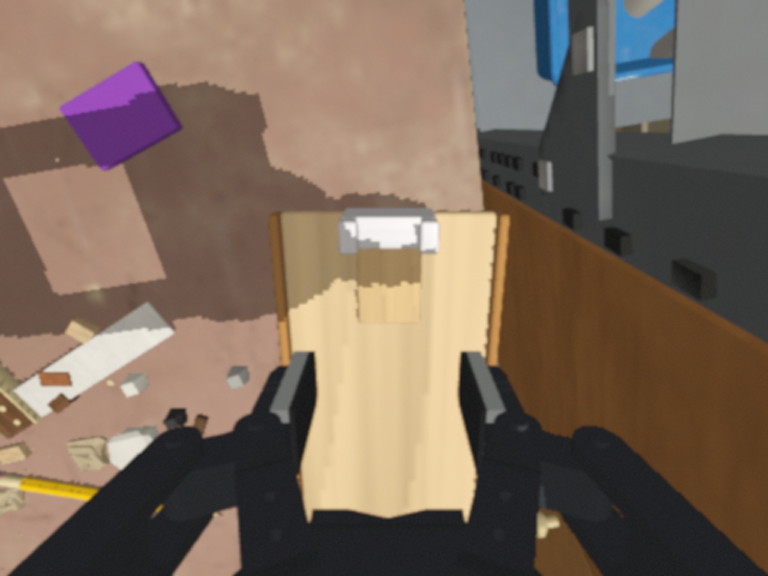

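Slip 1 sits square against the end stop at (357–420, to row 323), centred in the tray. I've now viewed 14 pictures, the limit, so from here I work from numbers only.

```bash
python3 -c "
from tr import *
im,ray,p=view('wrist')
print('front edge',inv(ray(np.array([(357,323),(388,323),(420,322)])/1.5,.016)))
im,ray,p=view('top')
for b in blobs(im,ray,(14,75,170),(28,190,255),.008,150,0,900): print(b)
go(.361,.302,.11,-11)"
```

```text
front edge [[-19.9, 54.3], [-1.9, 54.4], [16.6, 55.0]]
(-139.6, 639.2, 47.0, 62.8, -0.7, [20.0, 372.0])
(189.8, 272.8, 56.7, 97.1, 27.3, [150.0, 255.0])
(225.6, -49.0, 35.7, 157.3, 80.2, [260.0, 244.0])
(361.7, 304.2, 40.8, 55.4, -13.2, [140.0, 197.0])
(434.8, 317.9, 42.9, 55.0, 11.8, [135.0, 172.0])
(677.5, -519.6, 11.4, 392.6, 0.0, [414.0, 89.0])
shift [0.2034, -0.1275, -0.0037] turn [-0.0035, 0.0007, 0.028] yaw -9.4 -> -11.0 q6 0.18
```

```bash
python3 -m jog '[[[0.04,-0.025,0],[0,0,0.01]],[[0.08,-0.05,0],[0,0,0.02]],[[0.12,-0.075,0],[0,0,0.028]],[[0.16,-0.1,0],[0,0,0.028]],[[0.19,-0.12,0],[0,0,0.028]]]'
python3 -m jog '[[[0.0134,-0.0075,-0.004],[0,0,0]],[[0.0134,-0.0075,-0.004],[0,0,0]],[[0.0134,-0.0075,-0.004],[0,0,0]],[[0.0134,-0.0075,-0.004],[0,0,0]]]'
python3 - <<'E'
from sl import *
b=slip((361,302))
im,ray,p=view('wrist')
h=cv2.cvtColor(im,cv2.COLOR_BGR2HSV);m=cv2.inRange(h,(14,40,70),(32,190,255))
q=p([.361,.302,.008])[0];print(q)
x0,y0=(q-60).astype(int);s=m[y0:y0+120,x0:x0+120].copy()
n,lab,st,ce=cv2.connectedComponentsWithStats(cv2.morphologyEx(s,cv2.MORPH_OPEN,np.ones((7,7))))
for i in range(1,n):
    if st[i,4]>400:
        w=ray(np.argwhere(lab==i)[:,::-1]+[x0,y0],.008)[:,:2]*1e3;r=cv2.minAreaRect(w.astype(np.float32));print(st[i],w.mean(0).round(1),np.round(r[0],1),np.round(r[1],1),round(r[2],1))
E
```

```text
t: 35.7
tool_pos: [0.3656, 0.2892, 0.1067]
tool_rot: [-2.422, -1.999, 0.003]
contact_force: [0.5, 0.2, -1.0]
opening: 0.0509
grip_force: 0.0
t: 36.1
tool_pos: [0.3627, 0.3011, 0.1111]
tool_rot: [2.425, 1.997, -0.002]
contact_force: [-0.7, -0.6, 0.6]
opening: 0.0511
grip_force: 0.0
slip [  2.7 360.1 299.5  40.8  64.5 -11.  360.5 303.9]
[256.89715881 183.04135933]
[  38   27   43   58 2350] [360.  306.3] [360.1 305.6] [52.1 37.1] 77.4
```

```bash
cat > sl.py <<'E'
from h import *
def slip(x,y,z=.008):
    im,ray,p=view('wrist');h=cv2.cvtColor(im,cv2.COLOR_BGR2HSV);m=cv2.inRange(h,(14,40,70),(32,190,255))
    q=p([x,y,z])[0];x0,y0=np.maximum(q-60,0).astype(int);s=m[y0:y0+120,x0:x0+120].copy()
    n,lab,st,ce=cv2.connectedComponentsWithStats(cv2.morphologyEx(s,cv2.MORPH_OPEN,np.ones((7,7))))
    for i in range(1,n):
        if st[i,4]>400:
            w=ray(np.argwhere(lab==i)[:,::-1]+[x0,y0],z)[:,:2]*1e3;(cx,cy),(a,b),t=cv2.minAreaRect(w.astype(np.float32))
            if a>b:a,b,t=b,a,t+90
            print("slip",np.round([cx,cy,a,b,(t+90)%180-90],1))
E
python3 -c "
from h import *
go(.360,.3048,.002,-12.6)"
```

```text
shift [0.0031, -0.0035, 0.1095] turn [-0.0005, 0.0007, 0.0263] yaw -11.1 -> -12.6 q6 0.73
```

```bash
python3 -m jog '[[[0.003,-0.0035,0.03],[0,0,0.026]],[[0.003,-0.0035,0.06],[0,0,0.026]],[[0.003,-0.0035,0.085],[0,0,0.026]],[[0.003,-0.0035,0.097],[0,0,0.026]],[[0.003,-0.0035,0.102],[0,0,0.026]]]'
python3 -m jog '[[[0,0,0.002],[0,0,0]],[[0,0,0.004],[0,0,0]],[[0,0,0.005],[0,0,0]],[[0,0,0.005],[0,0,0]]]'
python3 -c "
from h import *
go(.360,.3048,.000,-12.6)"
```

```text
t: 36.7
tool_pos: [0.3593, 0.3047, 0.0086]
tool_rot: [-2.451, -1.965, 0.004]
contact_force: [-0.2, -0.5, 0.7]
opening: 0.0513
grip_force: 0.0
t: 37.1
tool_pos: [0.3604, 0.3061, 0.0057]
tool_rot: [2.45, 1.967, 0.002]
contact_force: [-0.6, 0.2, -0.2]
opening: 0.0514
grip_force: 0.0
shift [-0.0013, -0.0001, 0.0057] turn [0.0011, -0.001, 0.002] yaw -12.5 -> -12.6 q6 0.76
```

```bash
python3 -m jog '[[[-0.001,0,0.002],[0,0,0]],[[-0.001,0,0.004],[0,0,0]],[[-0.001,0,0.0055],[0,0,0]],[[-0.001,0,0.0055],[0,0,0]]]'
python3 -m jog '[[[0,0,0],[0,0,0]],[[0,0,0],[0,0,0]],[[0,0,0],[0,0,0]],[[0,0,0],[0,0,0]],[[0,0,0],[0,0,0]]]' 0 50
python3 -m jog '[[[0,0,-0.02],[0,0,0]],[[0,0,-0.04],[0,0,0]],[[0,0,-0.06],[0,0,0]],[[0,0,-0.08],[0,0,0]],[[0,0,-0.09],[0,0,0]]]'
python3 -c "
from tr import *
go(*T(0,46.9),.09,-9.4)"
```

```text
t: 37.5
tool_pos: [0.3593, 0.3046, -0.0009]
tool_rot: [-2.45, -1.966, 0.001]
contact_force: [-0.6, 0.2, -0.6]
opening: 0.0511
grip_force: 0.0
t: 38.0
tool_pos: [0.3599, 0.305, -0.0003]
tool_rot: [2.45, 1.967, 0.001]
contact_force: [-0.1, 0.3, 2.6]
opening: 0.0347
grip_force: 50.0
t: 38.5
tool_pos: [0.3602, 0.3052, 0.0911]
tool_rot: [2.45, 1.966, 0.004]
contact_force: [0.1, 0.6, 0.7]
opening: 0.034
grip_force: 49.9
shift [-0.2311, 0.1429, 0.0009] turn [0.0017, -0.0015, -0.0539] yaw -12.5 -> -9.4 q6 0.76
```

```bash
cat >> h.py <<'E'
def gt(x,y,z,yaw,tilt=0):
    """as go, exact yaw, then a tilt (deg) about tool y"""
    o=ctrl.get_obs();R=Ro.from_rotvec(o["tool_rot"]);a=np.radians(yaw)
    Rt=Ro.from_matrix(np.c_[[-np.sin(a),np.cos(a),0],[np.cos(a),np.sin(a),0],[0,0,-1]])*Ro.from_rotvec([0,np.radians(tilt),0])
    print("shift",R.inv().apply(np.array([x,y,z])-o["tool_pos"]).round(4).tolist(),"turn",(R.inv()*Rt).as_rotvec().round(4).tolist())
E
python3 -m jog '[[[-0.04,0.025,0],[0,0,-0.02]],[[-0.08,0.05,0],[0,0,-0.04]],[[-0.12,0.075,0],[0,0,-0.054]],[[-0.16,0.1,0],[0,0,-0.054]],[[-0.19,0.12,0],[0,0,-0.054]]]'
python3 -m jog '[[[-0.035,0.013,0],[0,0.05,0]],[[-0.035,0.013,0],[0,0.12,0]],[[-0.035,0.013,0],[0,0.19,0]],[[-0.035,0.013,0],[0,0.243,0]],[[-0.035,0.013,0],[0,0.243,0]]]'
python3 -m jog '[[[0,0,0],[0,0,0]],[[0,0,0],[0,0,0]]]'
python3 -c "
from tr import *
o=ctrl.get_obs();print(o['tool_pos'],inv(o['tool_pos']))
gt(*T(-.8,46.7),.03,-9.4,13.9)"
```

```text
t: 39.0
tool_pos: [0.4356, 0.091, 0.0889]
tool_rot: [-2.397, -2.031, 0.001]
contact_force: [0.1, -0.3, -0.9]
opening: 0.0344
grip_force: 49.9
t: 39.5
tool_pos: [0.442, 0.0556, 0.0883]
tool_rot: [-2.268, -1.918, -0.275]
contact_force: [-0.1, -1.1, -0.2]
opening: 0.0343
grip_force: 49.9
t: 39.7
tool_pos: [0.4426, 0.057, 0.0893]
tool_rot: [-2.266, -1.923, -0.276]
contact_force: [-0.0, 0.2, -0.7]
opening: 0.0341
grip_force: 49.9
[0.44264862 0.05704558 0.0892856 ] [[-8.4, 54.0]]
shift [-0.0213, 0.0076, 0.0558] turn [-0.0005, 0.0003, 0.0007]
```

```bash
python3 -m jog '[[[-0.006,0.004,0.01],[0,0,0]],[[-0.012,0.0076,0.022],[0,0,0]],[[-0.017,0.0076,0.04],[0,0,0]],[[-0.0213,0.0076,0.056],[0,0,0]],[[-0.0213,0.0076,0.056],[0,0,0]]]'
python3 -m jog '[[[0,0,0],[0,0,0]],[[0,0,0],[0,0,0]]]'
python3 -c "
from tr import *
o=ctrl.get_obs();print(o['tool_pos'],inv(o['tool_pos']))
gt(*T(-.8,46.7),.015,-9.4,13.9)
im,ray,p=view('wrist')
h=cv2.cvtColor(im,cv2.COLOR_BGR2HSV)[:,258].astype(int)
e=np.abs(np.diff(h[:,2]));print([(i,int(e[i])) for i in range(140,345) if e[i]>14])"
```

```text
t: 40.2
tool_pos: [0.4467, 0.049, 0.0269]
tool_rot: [-2.263, -1.92, -0.27]
contact_force: [-1.0, 1.0, -1.0]
opening: 0.0345
grip_force: 50.0
t: 40.4
tool_pos: [0.4499, 0.0483, 0.0308]
tool_rot: [-2.267, -1.924, -0.278]
contact_force: [0.6, -0.3, 0.3]
opening: 0.0346
grip_force: 50.0
[0.44987222 0.04832349 0.03076085] [[0.2, 46.6]]
shift [-0.0037, -0.001, 0.0153] turn [0.0014, -0.0003, 0.0008]
[(140, 43), (141, 22), (193, 17), (194, 36), (195, 17), (205, 20), (206, 32), (207, 21), (240, 34), (241, 25), (288, 28), (289, 27), (343, 20), (344, 73)]
```

```bash
python3 -m jog '[[[-0.001,-0.0005,0.004],[0,0,0]],[[-0.002,-0.0005,0.008],[0,0,0]],[[-0.003,-0.001,0.012],[0,0,0]],[[-0.0035,-0.001,0.0145],[0,0,0]],[[-0.0035,-0.001,0.0145],[0,0,0]]]'
python3 -m jog '[[[0,0,0],[0,0,0]],[[0,0,0],[0,0,0]]]'
python3 -c "
from tr import *
o=ctrl.get_obs();print(o['tool_pos'],inv(o['tool_pos']))
gt(*T(-.8,46.7),.0143,-9.4,13.9)"
```

```text
t: 40.95
tool_pos: [0.4476, 0.0487, 0.0144]
tool_rot: [-2.266, -1.922, -0.276]
contact_force: [0.7, -0.7, 0.3]
opening: 0.0346
grip_force: 50.0
t: 41.15
tool_pos: [0.4483, 0.0485, 0.0152]
tool_rot: [-2.267, -1.922, -0.277]
contact_force: [-0.4, -0.6, 0.4]
opening: 0.0343
grip_force: 50.0
[0.44829463 0.04854094 0.0151959 ] [[-1.4, 46.5]]
shift [-0.0001, 0.0006, 0.0009] turn [0.0003, -0.0004, 0.0001]
```

```bash
python3 -m jog '[[[0,0.0006,0.001],[0,0,0]],[[0,0.0006,0.001],[0,0,0]]]'
python3 -m jog '[[[0,0,0.0007],[0,0,0]],[[0,0,0.0007],[0,0,0]]]'
python3 -m jog '[[[0,0,0.0007],[0,0,0]],[[0,0,0.0007],[0,0,0]]]'
```

```text
t: 41.35
tool_pos: [0.4489, 0.0487, 0.0141]
tool_rot: [-2.266, -1.922, -0.277]
contact_force: [-0.3, -0.5, -0.2]
opening: 0.0342
grip_force: 50.0
t: 41.55
tool_pos: [0.449, 0.0488, 0.0136]
tool_rot: [-2.266, -1.922, -0.277]
contact_force: [0.2, 0.2, 0.3]
opening: 0.0345
grip_force: 50.1
t: 41.75
tool_pos: [0.449, 0.0489, 0.0134]
tool_rot: [-2.266, -1.923, -0.276]
contact_force: [-3.1, -1.1, 4.9]
opening: 0.0343
grip_force: 50.6
```

```bash
python3 -m jog '[[[0,0,-0.0007],[0,0,0]],[[0,0,-0.0007],[0,0,0]]]'
python3 -m jog '[[[0,0,0],[0,0,0]],[[0,0,0],[0,0,0]],[[0,0,0],[0,0,0]],[[0,0,0],[0,0,0]]]' 0.6
python3 -m jog '[[[0,0,-0.01],[0,0,0]],[[0,0,-0.03],[0,0,0]],[[0,0,-0.06],[0,0,0]],[[0,0,-0.09],[0,0,0]],[[0,0,-0.1],[0,0,0]]]'
python3 -m jog '[[[0,0,0],[0,-0.06,0]],[[0,0,0],[0,-0.12,0]],[[0,0,0],[0,-0.19,0]],[[0,0,0],[0,-0.243,0]],[[0,0,0],[0,-0.243,0]]]'
python3 - <<'E'
from tr import *
im,ray,p=view('wrist')
cv2.imwrite('pics/w9.png',im)
for x in(-10,0,10):
    a,b=p(np.array([T(x,110)+[.016],T(x,-15)+[.008]]));n=400
    L=np.linspace(a,b,n);h=cv2.cvtColor(im,cv2.COLOR_BGR2HSV)[...,2];s=cv2.remap(h,L[:,0].astype(np.float32)[None],L[:,1].astype(np.float32)[None],cv2.INTER_LINEAR)[0].astype(float)
    g=np.abs(np.convolve(s,[1]*4+[-1]*4,'same'))/4
    pk=[i for i in range(6,n-6) if g[i]>6 and g[i]==g[i-5:i+6].max()]
    print(x,[(np.round(inv(ray([L[i]],.012))[0][1],1),int(g[i])) for i in pk])
im,ray,p=view('top')
for b in blobs(im,ray,(14,75,170),(28,190,255),.008,150,0,900): print(b)
go(.4348,.3179,.11,13)
E
```

```text
t: 41.95
tool_pos: [0.449, 0.0489, 0.0135]
tool_rot: [-2.267, -1.922, -0.277]
contact_force: [0.5, -0.6, 2.0]
opening: 0.0344
grip_force: 50.2
t: 42.35
tool_pos: [0.4487, 0.0489, 0.0133]
tool_rot: [-2.266, -1.922, -0.277]
contact_force: [0.6, 0.6, 1.1]
opening: 0.0515
grip_force: 0.0
t: 42.85
tool_pos: [0.447, 0.0241, 0.1145]
tool_rot: [-2.27, -1.926, -0.283]
contact_force: [0.5, 0.2, -0.8]
opening: 0.0511
grip_force: 0.0
t: 43.35
tool_pos: [0.4446, 0.0262, 0.11]
tool_rot: [-2.393, -2.034, 0.001]
contact_force: [0.7, -0.8, 0.0]
opening: 0.051
grip_force: 0.0
-10 [(np.float64(104.8), 19), (np.float64(104.5), 19), (np.float64(102.6), 17), (np.float64(69.9), 42), (np.float64(66.9), 35), (np.float64(66.6), 35), (np.float64(50.6), 10), (np.float64(46.9), 31), (np.float64(23.4), 41)]
0 [(np.float64(104.8), 19), (np.float64(102.9), 19), (np.float64(69.6), 46), (np.float64(66.9), 37), (np.float64(50.9), 9), (np.float64(46.0), 39), (np.float64(21.8), 35), (np.float64(21.4), 35)]
10 [(np.float64(104.5), 22), (np.float64(71.1), 41), (np.float64(66.9), 35), (np.float64(51.6), 40), (np.float64(22.8), 39)]
(-139.6, 639.3, 47.0, 62.9, -0.7, [20.0, 372.0])
(189.8, 272.6, 56.8, 97.8, 28.4, [150.0, 255.0])
(225.6, -49.0, 35.7, 157.3, 80.2, [260.0, 244.0])
(419.1, 13.0, 31.0, 69.6, 83.7, [239.0, 177.0])
(434.8, 317.9, 42.9, 55.0, 11.8, [135.0, 173.0])
(428.4, 80.3, 50.5, 69.1, 81.1, [214.0, 174.0])
(431.2, -71.7, 91.7, 131.9, 80.6, [267.0, 168.0])
(677.5, -518.2, 11.3, 395.5, 0.0, [414.0, 89.0])
shift [0.287, -0.0571, 0.0003] turn [-0.0007, -0.0011, -0.3901] yaw -9.4 -> 13.0 q6 0.05
```

```bash
python3 -m jog '[[[0.05,-0.01,0],[0,0,0]],[[0.1,-0.02,0],[0,0,0]],[[0.15,-0.03,0],[0,0,-0.1]],[[0.2,-0.045,0],[0,0,-0.2]],[[0.24,-0.057,0],[0,0,-0.3]]]'
python3 -m jog '[[[0,0,0],[0,0,-0.05]],[[0,0,0],[0,0,-0.09]],[[0,0,0],[0,0,-0.09]],[[0,0,0],[0,0,-0.09]],[[0,0,0],[0,0,-0.09]]]'
python3 -c "
from sl import *
slip(.4348,.318)
go(.4348,.318,.11,13)"
```

```text
t: 43.95
tool_pos: [0.4275, 0.2728, 0.1104]
tool_rot: [-2.061, -2.37, -0.001]
contact_force: [0.4, 0.1, 0.1]
opening: 0.0511
grip_force: 0.0
t: 44.45
tool_pos: [0.428, 0.2706, 0.1103]
tool_rot: [-1.959, -2.456, 0.0]
contact_force: [0.9, -1.3, -0.1]
opening: 0.0509
grip_force: 0.0
slip [432.2 318.8  37.3  50.7  14.8]
shift [0.0446, 0.0172, 0.0004] turn [-0.0001, -0.0002, -0.0024] yaw 12.9 -> 13.0 q6 0.19
```

```bash
python3 -m jog '[[[0.015,0.006,0],[0,0,-0.03]],[[0.03,0.012,0],[0,0,-0.03]],[[0.0455,0.015,0],[0,0,-0.03]],[[0.0455,0.015,0],[0,0,-0.03]],[[0.0455,0.015,0],[0,0,-0.03]]]'
python3 -m jog '[[[0,0,0],[0,0,0]],[[0,0,0],[0,0,0]]]'
python3 -c "
from sl import *
slip(.4325,.3185)
go(.4325,.3185,.002,14.7)"
```

```text
t: 45.0
tool_pos: [0.432, 0.3197, 0.1103]
tool_rot: [-1.918, -2.488, 0.001]
contact_force: [-1.0, -0.1, 0.2]
opening: 0.0511
grip_force: 0.0
t: 45.2
tool_pos: [0.4321, 0.3187, 0.1104]
tool_rot: [1.92, 2.487, -0.001]
contact_force: [0.1, -0.0, 1.0]
opening: 0.0512
grip_force: 0.0
slip [432.4 319.4  37.2  52.   14.7]
shift [-0.0002, 0.0003, 0.1084] turn [-0.0002, 0.0001, -0.001] yaw 14.6 -> 14.7 q6 0.24
```

```bash
python3 -m jog '[[[0.0005,0,0.03],[0,0,0]],[[0.0005,0,0.06],[0,0,0]],[[0.0005,0,0.085],[0,0,0]],[[0.0005,0,0.097],[0,0,0]],[[0.0005,0,0.102],[0,0,0]]]'
python3 -m jog '[[[0,0,0.002],[0,0,0]],[[0,0,0.004],[0,0,0]],[[0,0,0.006],[0,0,0]],[[0,0,0.006],[0,0,0]]]'
python3 -m jog '[[[0,0,0],[0,0,0]],[[0,0,0],[0,0,0]]]'
python3 -c "
from h import *
go(.4325,.319,.000,14.7)"
```

```text
t: 45.75
tool_pos: [0.4313, 0.3187, 0.0072]
tool_rot: [-1.92, -2.486, 0.003]
contact_force: [0.0, -0.2, -0.8]
opening: 0.0513
grip_force: 0.0
t: 46.15
tool_pos: [0.4326, 0.3197, 0.0031]
tool_rot: [1.919, 2.487, 0.002]
contact_force: [0.4, 0.2, 0.0]
opening: 0.0512
grip_force: 0.0
t: 46.35
tool_pos: [0.4323, 0.3196, 0.0028]
tool_rot: [1.92, 2.487, 0.001]
contact_force: [-0.6, -1.0, -0.6]
opening: 0.0508
grip_force: 0.0
shift [-0.0006, 0.0, 0.0028] turn [0.0006, -0.0002, -0.0005] yaw 14.7 -> 14.7 q6 0.24
```

```bash
python3 -m jog '[[[0,0,0.0015],[0,0,0]],[[0,0,0.003],[0,0,0]],[[0,0,0.003],[0,0,0]]]'
python3 -m jog '[[[0,0,0],[0,0,0]],[[0,0,0],[0,0,0]],[[0,0,0],[0,0,0]],[[0,0,0],[0,0,0]],[[0,0,0],[0,0,0]]]' 0 50
python3 -m jog '[[[0,0,-0.02],[0,0,0]],[[0,0,-0.04],[0,0,0]],[[0,0,-0.06],[0,0,0]],[[0,0,-0.08],[0,0,0]],[[0,0,-0.09],[0,0,0]]]'
python3 -c "
from tr import *
go(*T(-.8,12.7),.09,-9.4)"
```

```text
t: 46.65
tool_pos: [0.4319, 0.3193, -0.0009]
tool_rot: [-1.92, -2.487, 0.001]
contact_force: [0.1, 0.2, 0.1]
opening: 0.0515
grip_force: 0.0
t: 47.15
tool_pos: [0.4324, 0.3195, -0.0003]
tool_rot: [1.92, 2.487, 0.001]
contact_force: [-0.1, 0.5, 1.6]
opening: 0.0346
grip_force: 50.3
t: 47.65
tool_pos: [0.4328, 0.3198, 0.0912]
tool_rot: [1.919, 2.486, 0.003]
contact_force: [0.5, 0.6, 0.2]
opening: 0.0344
grip_force: 50.1
shift [-0.2975, -0.0669, 0.0008] turn [0.0021, -0.001, 0.4201] yaw 14.7 -> -9.4 q6 0.24
```

```bash
python3 -m jog '[[[-0.045,-0.01,0],[0,0,0]],[[-0.09,-0.02,0],[0,0,0.05]],[[-0.135,-0.03,0],[0,0,0.12]],[[-0.18,-0.04,0],[0,0,0.19]],[[-0.225,-0.05,0],[0,0,0.26]]]'
python3 -m jog '[[[0,0,0],[0,0,0.05]],[[0,0,0],[0,0,0.1]],[[0,0,0],[0,0,0.16]],[[0,0,0],[0,0,0.16]],[[0,0,0],[0,0,0.16]]]'
python3 -m jog '[[[-0.02,0,0],[0,0.05,0]],[[-0.04,0,0],[0,0.11,0]],[[-0.06,0,0],[0,0.17,0]],[[-0.07,0,0],[0,0.2356,0]],[[-0.07,0,0],[0,0.2356,0]]]'
python3 -m jog '[[[0,0,0],[0,0,0]],[[0,0,0],[0,0,0]]]'
python3 -c "
from tr import *
o=ctrl.get_obs();print(o['tool_pos'],inv(o['tool_pos']))
gt(*T(-.8,12.7),.03,-9.4,13.5)"
```

```text
t: 48.15
tool_pos: [0.44, 0.0875, 0.0889]
tool_rot: [-2.228, -2.214, 0.001]
contact_force: [0.8, -0.8, -0.7]
opening: 0.0343
grip_force: 50.1
t: 48.65
tool_pos: [0.4403, 0.0891, 0.089]
tool_rot: [-2.394, -2.033, 0.001]
contact_force: [-0.0, -0.3, -0.2]
opening: 0.0344
grip_force: 50.1
t: 49.15
tool_pos: [0.4289, 0.0183, 0.089]
tool_rot: [-2.274, -1.922, -0.269]
contact_force: [0.0, -0.1, -0.8]
opening: 0.0347
grip_force: 50.1
t: 49.35
tool_pos: [0.4293, 0.0207, 0.0894]
tool_rot: [-2.269, -1.927, -0.268]
contact_force: [0.4, -0.4, -0.2]
opening: 0.0345
grip_force: 50.1
[0.42929116 0.02070583 0.08942707] [[-15.6, 16.0]]
shift [-0.017, 0.0148, 0.057] turn [-0.0004, 0.0005, 0.0014]
```

```bash
python3 -m jog '[[[-0.005,0.007,0.01],[0,0,0]],[[-0.01,0.0148,0.022],[0,0,0]],[[-0.014,0.0148,0.04],[0,0,0]],[[-0.017,0.0148,0.057],[0,0,0]],[[-0.017,0.0148,0.057],[0,0,0]]]'
python3 -m jog '[[[0,0,0],[0,0,0]],[[0,0,0],[0,0,0]]]'
python3 -c "
from tr import *
o=ctrl.get_obs();print(o['tool_pos'],inv(o['tool_pos']))
gt(*T(-.8,12.7),.015,-9.4,13.5)
im,ray,p=view('wrist')
h=cv2.cvtColor(im,cv2.COLOR_BGR2HSV)[:,258].astype(int)
e=np.abs(np.diff(h[:,2]));print([(i,int(e[i])) for i in range(140,345) if e[i]>14])"
```

```text
t: 49.85
tool_pos: [0.4413, 0.0161, 0.0277]
tool_rot: [-2.266, -1.925, -0.263]
contact_force: [0.1, -0.3, 0.2]
opening: 0.0347
grip_force: 50.1
t: 50.05
tool_pos: [0.4442, 0.0147, 0.0312]
tool_rot: [-2.27, -1.928, -0.27]
contact_force: [-0.4, -1.2, -0.2]
opening: 0.0346
grip_force: 50.1
[0.44421655 0.01468057 0.03118328] [[0.1, 12.5]]
shift [-0.0035, -0.0009, 0.0158] turn [0.0016, 0.0003, 0.0015]
[(140, 23), (197, 15), (198, 36), (199, 18), (209, 27), (210, 30), (237, 38), (238, 21), (291, 28), (292, 27), (343, 21), (344, 72)]
```

```bash
python3 -m jog '[[[0,-0.0005,0.004],[0,0,0]],[[-0.001,-0.0005,0.008],[0,0,0]],[[-0.0015,-0.0007,0.012],[0,0,0]],[[-0.0022,-0.0007,0.015],[0,0,0]],[[-0.0022,-0.0007,0.015],[0,0,0]]]'
python3 -m jog '[[[0,0,0],[0,0,0]],[[0,0,0],[0,0,0]]]'
python3 -m jog '[[[0,0,0.001],[0,0,0]],[[0,0,0.001],[0,0,0]]]'
python3 -m jog '[[[0,0,0.0007],[0,0,0]],[[0,0,0.0007],[0,0,0]]]'
python3 -c "
from tr import *
o=ctrl.get_obs();print(o['tool_pos'],inv(o['tool_pos']))
gt(*T(-.8,13.8),.0138,-9.4,13.5)"
```

```text
t: 50.6
tool_pos: [0.4423, 0.016, 0.0142]
tool_rot: [-2.27, -1.925, -0.267]
contact_force: [0.3, -1.0, -0.5]
opening: 0.0342
grip_force: 50.1
t: 50.8
tool_pos: [0.443, 0.0158, 0.0151]
tool_rot: [-2.271, -1.926, -0.269]
contact_force: [-0.1, 0.3, -0.4]
opening: 0.0343
grip_force: 50.1
t: 51.0
tool_pos: [0.4429, 0.0161, 0.014]
tool_rot: [-2.271, -1.926, -0.269]
contact_force: [0.1, -0.3, -0.1]
opening: 0.034
grip_force: 50.1
t: 51.2
tool_pos: [0.4431, 0.0162, 0.0136]
tool_rot: [-2.271, -1.926, -0.269]
contact_force: [-0.6, 0.2, 2.5]
opening: 0.0343
grip_force: 50.4
[0.44310862 0.01619826 0.01358193] [[-1.3, 13.8]]
shift [0.0001, 0.0005, -0.0002] turn [0.0001, 0.0001, 0.0002]
```

Contact at the expected height. I'll release, retreat and check.

```bash
python3 -m jog '[[[0,0.0005,-0.0003],[0,0,0]],[[0,0.0005,-0.0003],[0,0,0]],[[0,0.0005,-0.0003],[0,0,0]]]'
python3 -m jog '[[[0,0,0],[0,0,0]],[[0,0,0],[0,0,0]],[[0,0,0],[0,0,0]],[[0,0,0],[0,0,0]]]' 0.6
python3 -m jog '[[[0,0,-0.01],[0,0,0]],[[0,0,-0.03],[0,0,0]],[[0,0,-0.07],[0,0,0]],[[0,0,-0.11],[0,0,0]],[[0,0,-0.15],[0,0,0]]]'
python3 -m jog '[[[0.02,0,0],[0,-0.06,0]],[[0.04,0,0],[0,-0.12,0]],[[0.05,0,0],[0,-0.19,0]],[[0.06,0,0],[0,-0.2356,0]],[[0.06,0,0],[0,-0.2356,0]]]'
python3 -m jog '[[[0,0,0],[0,0,0]],[[0,0,0],[0,0,0]]]'
cat > chk.py <<'E'
from tr import *
im,ray,p=view('wrist');g0=cv2.cvtColor(im,cv2.COLOR_BGR2HSV);print(ctrl.get_obs()['tool_pos'])
def prof(a,b,ch,ax,z,n=500,thr=6):
    L=np.linspace(a,b,n);s=cv2.remap(g0[...,ch],L[:,0].astype(np.float32)[None],L[:,1].astype(np.float32)[None],cv2.INTER_LINEAR)[0].astype(float)
    g=np.abs(np.convolve(s,[1]*4+[-1]*4,'same'))/4;out=[]
    for i in range(6,n-6):
        if g[i]>thr and g[i]==g[i-6:i+7].max():
            v=inv(ray([L[i]],z))[0][ax]
            if not out or abs(out[-1][0]-v)>1.5: out.append((v,int(g[i])))
    return out
for x in(-12,0,12): print("along x=",x,prof(*p(np.array([T(x,110)+[.016],T(x,-40)+[.016]])),2,1,.016))
for y,z in((95,.016),(80,.016),(60,.0235),(45,.0205),(27,.018),(12,.0205),(-8,.017)): print("across y=",y,prof(*p(np.array([T(-40,y)+[z],T(40,y)+[z]])),1,0,z),prof(*p(np.array([T(-40,y)+[z],T(40,y)+[z]])),2,0,z))
E
python3 chk.py
```

```text
t: 51.5
tool_pos: [0.4435, 0.0161, 0.0136]
tool_rot: [-2.271, -1.926, -0.269]
contact_force: [-0.2, -0.5, 0.7]
opening: 0.0346
grip_force: 50.2
t: 51.9
tool_pos: [0.4434, 0.0161, 0.0136]
tool_rot: [-2.271, -1.926, -0.269]
contact_force: [0.2, 0.5, 0.0]
opening: 0.0512
grip_force: 0.0
t: 52.4
tool_pos: [0.4374, -0.0188, 0.1616]
tool_rot: [-2.271, -1.926, -0.269]
contact_force: [1.6, -1.0, 1.0]
opening: 0.0512
grip_force: 0.0
t: 52.9
tool_pos: [0.4476, 0.0407, 0.1748]
tool_rot: [2.392, 2.035, 0.002]
contact_force: [-0.1, -0.8, -0.2]
opening: 0.0514
grip_force: 0.0
t: 53.1
tool_pos: [0.447, 0.0385, 0.1734]
tool_rot: [-2.397, -2.031, -0.0]
contact_force: [0.3, 0.1, 0.3]
opening: 0.0511
grip_force: 0.0
[0.44704697 0.03838993 0.17337589]
along x= -12 [(104.3, 12), (102.0, 8), (71.7, 38), (43.1, 10), (38.7, 30), (34.7, 33), (31.7, 31)]
along x= 0 [(104.3, 12), (102.2, 11), (70.0, 41), (42.8, 27), (35.0, 32), (31.7, 31)]
along x= 12 [(106.1, 19), (102.2, 12), (70.0, 32), (67.5, 30), (35.0, 35), (31.7, 32)]
across y= 95 [] [(-20.3, 9), (-18.2, 9)]
across y= 80 [] [(-20.6, 15), (-18.5, 17), (15.6, 6)]
across y= 60 [] [(2.5, 21)]
across y= 45 [] [(-36.5, 9), (-22.0, 21), (0.7, 14)]
across y= 27 [] [(-23.6, 18), (-20.6, 16)]
across y= 12 [] [(-21.9, 20), (-19.6, 17)]
across y= -8 [] [(-21.2, 12), (-19.0, 8)]
```

```bash
python3 -m jog '[[[-0.01,0,-0.03],[0,0,0]],[[-0.03,0,-0.06],[0,0,0]],[[-0.05,0,-0.08],[0,0,0]],[[-0.05,0,-0.1],[0,0,0]],[[-0.05,0,-0.1],[0,0,0]]]'
python3 -m jog '[[[0,0,0],[0,0,0]],[[0,0,0],[0,0,0]],[[0,0,0],[0,0,0]]]'
sed -i 's/thr=6/thr=4/' chk.py; python3 chk.py
python3 - <<'E'
from tr import *
im0=cv2.imread('pics/t4.png') 
im,ray,p=view('top')
h=cv2.cvtColor(im,cv2.COLOR_BGR2HSV)
for x in(-8,0,8):
    L=np.array([p(T(x,y)+[.016])[0] for y in range(-35,108,3)]);print(x,[int(h[int(round(v)),int(round(u)),1]) for u,v in L])
E
```

```text
t: 53.65
tool_pos: [0.4403, -0.0117, 0.2768]
tool_rot: [2.395, 2.026, 0.006]
contact_force: [0.6, 0.1, 0.1]
opening: 0.0511
grip_force: 0.0
t: 53.95
tool_pos: [0.4384, -0.0099, 0.2717]
tool_rot: [-2.394, -2.031, 0.003]
contact_force: [0.2, -0.1, 0.7]
opening: 0.0509
grip_force: 0.0
[ 0.43852491 -0.00989785  0.27196854]
along x= -12 [(106.0, 34), (103.6, 31), (71.1, 23), (68.5, 19), (36.3, 21), (33.3, 23)]
along x= 0 [(106.3, 33), (103.6, 34), (71.1, 24), (68.5, 20), (36.3, 21), (33.3, 22), (-13.3, 5)]
along x= 12 [(106.0, 28), (103.6, 34), (71.4, 22), (68.5, 21), (36.3, 18), (33.3, 21), (-13.3, 7)]
across y= 95 [] [(-20.4, 8), (-17.9, 8), (15.8, 4)]
across y= 80 [] [(-20.9, 12), (-18.0, 12)]
across y= 60 [(-22.0, 5)] [(-21.7, 15), (-19.2, 12), (15.2, 5)]
across y= 45 [(-20.8, 5)] [(-22.2, 11), (-19.5, 10)]
across y= 27 [] [(-28.1, 12), (-24.0, 15), (-20.1, 14)]
across y= 12 [(-28.1, 4)] [(-28.0, 18), (-22.7, 17), (-20.0, 15)]
across y= -8 [(-20.6, 4)] [(-21.6, 10), (-19.2, 7)]
-8 [65, 62, 65, 67, 68, 75, 95, 108, 87, 13, 4, 12, 3, 52, 108, 114, 103, 92, 86, 83, 86, 85, 86, 87, 101, 96, 89, 86, 84, 86, 84, 85, 83, 85, 88, 105, 130, 135, 147, 148, 148, 145, 138, 137, 141, 139, 137, 126]
0 [69, 65, 68, 73, 88, 109, 113, 81, 18, 14, 13, 15, 9, 24, 90, 125, 123, 91, 79, 78, 77, 81, 82, 98, 94, 83, 80, 79, 79, 77, 79, 77, 76, 78, 89, 118, 136, 155, 147, 155, 144, 141, 138, 138, 139, 137, 138, 113]
8 [77, 78, 74, 80, 93, 110, 94, 31, 25, 50, 14, 14, 13, 9, 11, 13, 116, 124, 124, 104, 85, 80, 77, 82, 98, 89, 84, 82, 80, 81, 80, 81, 80, 79, 78, 93, 124, 133, 155, 155, 151, 140, 136, 135, 135, 135, 138, 131]
```

The row checks out: slip ends are at tray y of about 105, 70 and 35 mm, with the last front edge at about -13 mm, all square and about 2 mm off the middle. Handing in.

```bash
python3 -c "
from station import job
print(job.finish_job())"
```

```text
the job is handed in; nothing more can be done
None
```

Job handed in at about 54 s of robot time, no verdict returned: the cap stands upright on the bench, the hold-down bar lies flat after a drop of about 1 cm, and the three slips present are shingled square from the end stop, about 2 mm off the middle, overlapping roughly 15 mm; I never touched the jar or tin, and checked the last two slips by measurement only.

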